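# Pack the scenery wall corners under the swivel cover

## Task

Swing the tray's cover fully aside on its pivot screw so that the well is clear, and stack all the grey L-shaped wall corners flat in the well, each lying the way the L of the well runs, turning over the ones that lie mirrored. Once all are in, swing the cover fully shut over them, and leave the other things on the bench where they are.

Things in the scene. Friction and masses are not known exactly. Their poses are not given: they have to be found in the camera images.
- tray: blue tray fixed to the bench, 122 x 146 mm, 64 mm high, origin under its centre, z up. Pale floor 4 mm thick; inside 110 (x) by 134 (y) mm. Its (+x, +y) corner is filled by a blue block 26 x 80 mm, 30 mm high, so the well is an L. The -x wall has a finger cut-out 72 mm wide in its middle (20 mm high there); beside it the wall is 20 mm thick. A lug on -y carries the pivot screw.
- pocket (a point): point on the tray's floor over which the middle of a corner piece's long arm belongs, with the tray's axes: the long arm lies along y with its free end to +y, the short arm points to +x at the -y end. From here a piece has 12 mm to spare each way in x and y (26 mm to -x at the finger cut-out).
- pocket_toe (a point): point on the tray's floor under the middle of the tip of the short arm of a correctly placed piece (44 mm in x, -41 mm in y from pocket).
- pivot (a point): axis of the cover's pivot screw, on the tray's lug, at rim height (64 mm over the bench).
- cover (a joint): flat aluminium cover (122 x 170 x 4 mm, 65 to 69 mm above the bench) turning about one upright screw: 0 = closed squarely over the well, positive = swung anticlockwise seen from above, out over the tray's -y side; end stop at 1.75 rad; the well is fully uncovered from about 1.5 rad. Stays where left (about 1 N at the knob).
- knob (a point): centre of the top of the cover's round black knob, 24 mm across and 30 mm tall (its top about 99 mm over the bench), on the cover's corner farthest from the pivot, 172 mm from the pivot.
- corner_A: grey flat L, 14 mm thick, 0.09 kg, faces alike; may be absent. Origin: middle of the long arm, half thickness. Long arm 110 x 28 mm along y; short arm 28 mm wide at its -y end, reaching to x = 58 mm. z up = right-handed (long arm pointing away from you, short arm to the right at the near end); z down = mirrored, to be turned over. Can stand on the 72 mm edge of its short arm.
- corner_A_toe (a point): middle of the tip of the short arm of corner_A, 44 mm in x and -41 mm in y from its origin.
- corner_B: grey flat L, 14 mm thick, 0.09 kg, faces alike; may be absent. Origin: middle of the long arm, half thickness. Long arm 110 x 28 mm along y; short arm 28 mm wide at its -y end, reaching to x = 58 mm. z up = right-handed (long arm pointing away from you, short arm to the right at the near end); z down = mirrored, to be turned over. Can stand on the 72 mm edge of its short arm.
- corner_B_toe (a point): middle of the tip of the short arm of corner_B, 44 mm in x and -41 mm in y from its origin.
- corner_C: grey flat L, 14 mm thick, 0.09 kg, faces alike; may be absent. Origin: middle of the long arm, half thickness. Long arm 110 x 28 mm along y; short arm 28 mm wide at its -y end, reaching to x = 58 mm. z up = right-handed (long arm pointing away from you, short arm to the right at the near end); z down = mirrored, to be turned over. Can stand on the 72 mm edge of its short arm.
- corner_C_toe (a point): middle of the tip of the short arm of corner_C, 44 mm in x and -41 mm in y from its origin.
- corner_D: grey flat L, 14 mm thick, 0.09 kg, faces alike; may be absent. Origin: middle of the long arm, half thickness. Long arm 110 x 28 mm along y; short arm 28 mm wide at its -y end, reaching to x = 58 mm. z up = right-handed (long arm pointing away from you, short arm to the right at the near end); z down = mirrored, to be turned over. Can stand on the 72 mm edge of its short arm.
- corner_D_toe (a point): middle of the tip of the short arm of corner_D, 44 mm in x and -41 mm in y from its origin.
- paint_pot: small red paint pot, 38 mm across, 28 mm tall, standing by the pieces; a bystander, origin under its centre.
- deck_b: flat blue deck box 90 x 65 x 30 mm; a bystander, origin under its centre.
- tape: yellow tape measure 65 x 30 x 50 mm; a bystander, origin under its centre.
- tin: flat brass-coloured tin 140 x 90 x 36 mm; a bystander, origin under its centre.
- dice_cup: brown dice cup, 70 mm across, 55 mm tall; a bystander, origin under its centre.
Things that resemble listed ones, but are neither listed nor needed, are in the scene too. Leave any blue or turquoise look-alike of the corner_C alone.

How it is judged:
By the outcome, as a careful person would: the job done as asked, in the order asked, and still so for the second after the job is handed in, with the robot touching nothing.
Of corner_A, corner_B, corner_C, corner_D only 3 to 4 are there at a start; the rules pass over those that are not, and their reading is None.
At some moment in a run one of corner_A, corner_B, corner_C, corner_D may be knocked a few centimetres aside while the robot is not near it.
Once in a run the grip may slacken for a moment while it holds something.
It also fails if it takes over 210 s, if anything falls off the work surface, if the arm or the gripper's body presses on something with over 40 N, if the wrist force passes 120 N, or if a joint passes its speed limit or range.

## Robot

A 7-joint arm with a two-finger parallel gripper is mounted at the origin on the work surface. World frame = base frame: x ahead of the robot, y to its left, z up, the work surface at z = 0. Lengths are in m, angles in rad, forces in N, time in s.
With the tool pointing down it reaches from about 0.425 to 0.925 m from the base axis. Payload 6.8 kg.
Tool frame: the origin (TCP) lies on the centre line of the jaws, within the pads' length; the fingertips stand 14 mm ahead of it and the grasp point (between the pads) lies 5 mm behind it (bot.finger_overhang is the distance from the TCP to the fingertips, in m); z points along the fingers, y is the line along which they close (so a half turn about z gives the same grasp; the last joint's range is limited). The gripper opens to 85 mm and grips with 20 to 120 N. Pads are 22 mm wide; open, the fingers measure 114 mm over their backs; the gripper's body (76 mm by 85 mm) begins 54 mm behind the grasp point. The pads swing forward as they close: fully open they stand 13 mm farther back than shut.
Start: joints at [-1.448, 0.477, 0.022, 1.555, -0.011, 1.109, -0.083], TCP at [0.154, 0.657, 0.245] pointing down, gripper open.
Joint ranges: [-2.96, 2.96], [-0.34, 2.1], [-1.41, 1.46], [0.24, 2.44], [-1.37, 4.51], [0.17, 1.92], [-2.96, 2.96]. Speed limits (rad/s): [2.39, 2.39, 3.14, 3.14, 3.14, 3.14, 3.14].

## Interface

Orientations are given as a unit quaternion [w, x, y, z].
In Python, from station import bot gives the robot as it stands.
- The arm moves only by the shell command python3 -m inch 'ROWS' [OPENING] [FORCE]. ROWS is JSON, a list of rows, each a list of 4 numbers: the shift along the tool's x, y, z in m, then the turn about the tool's z in degrees. A call has 1 to 12 rows; each row shifts and turns the commanded pose from where the row before left it, along the tool's axes as they then stand; what a row does not reach is not made up. A row lasts 1/10 s, in which the tool goes at most 50 mm and 8.59 degrees, less where a joint would pass 70% of its speed; a pose out of reach is approached as far as the arm can. A call is refused whole if a number of a shift passes 0.05 or a number of a turn 8.59, either way. A call with a gripper value outside its range is refused whole. OPENING is the finger opening in m, from 0 to 0.0854, set as the call begins (- or left out, the last holds). The fingers move at their own pace and stop on an object; FORCE is the grip in N (left out, the last holds). Time passes only in rows, so rows that do not move let the fingers close. It gives the time, the measured TCP pose, the force, the opening and the grip force at its end, in the units of the state.
- bot.get_obs(): the state, without advancing time (a new reading comes with each control period).
- bot.read_camera(name): name is "side" or "top" or "wrist"; returns a dict with "color" (400x640x3 uint8, red, green, blue), "mtx" (3x3 intrinsics, pixels), "dist_coeffs" ([k1, k2, p1, p2, k3] as OpenCV has them; the pictures are not rectified), "world_from_camera" (4x4, takes a point from camera to world coordinates); the wrist camera has in their place "hand_eye" (4x4, takes a point from camera to tool coordinates, whose origin is the TCP and whose axes are the flange's). Camera axes: x right, y up, looking along -z (the intrinsics and any distortion apply to the point x, -y, -z); pixel columns grow to the right and rows downward; lengths in m; the calibration is good to about 2 mm. A picture is of the moment at which its call begins: read the wrist's pose just before it. There is no depth.
- bot.hand_in(): hands the job in; it is judged then, once.
The state is a dict: "t": time; "q": joint angles; "joint_vel": joint speeds; "joint_torque": joint torques, N m; "eef_pos": TCP position; "tool_rot": TCP orientation; "contact_force": force on the tool from outside, world axes, zero at the start; "torque": the same for the moment, N m; "gripper_width": opening from 0.0 (shut) to 1.0 (fully open); "grasp_force": force on a finger pad.
Only numpy, scipy, OpenCV 4.12 (cv2) and the standard library are available. Lean on these libraries where they do the work, as an engineer would, in place of code of your own. Each camera call takes 0.05 s, during which the arm holds its last target. There are 200 camera calls.

## Working session

There is one attempt and no reset: what is moved stays moved. The work goes in short steps, Python scripts to look and compute and a shell command to move; the robot and the scene stay as the last step left them, time stands still between calls to the robot, and variables do not carry over. Pictures are saved under pics/ and viewed, at most 14 in all, crops included, and the job is handed in when it is done.

```bash
ls; mkdir -p pics; python3 - <<'E'
from station import bot
import cv2
o=bot.get_obs(); print(o)
for n in ["side","top"]:
    c=bot.read_camera(n); cv2.imwrite(f"pics/{n}0.png",c["color"][:,:,::-1]); print(n,c["mtx"],c["dist_coeffs"],c["world_from_camera"])
c=bot.read_camera("wrist");cv2.imwrite("pics/wrist0.png",c["color"][:,:,::-1]);print(c["mtx"],c["dist_coeffs"],c["hand_eye"])
E
```

```text
pics
{'t': 0.0, 'q': array([-1.44810395,  0.4778247 ,  0.02232354,  1.55645873, -0.01148952,
        1.10925912, -0.08313211]), 'joint_vel': array([-0.00043254, -0.002494  , -0.00250379, -0.0008894 , -0.00038288,
       -0.00016174,  0.00022313]), 'joint_torque': array([-6.75378615e-04, -5.96465242e+01,  1.60764221e+00, -2.81180942e+01,
        1.24591507e-02,  9.49209498e-03, -3.58576273e-06]), 'eef_pos': array([0.15428286, 0.65655656, 0.2443058 ]), 'tool_rot': array([-3.59761933e-05,  1.15135993e-01,  9.93349321e-01, -9.10222866e-04]), 'contact_force': array([-0.32720995, -0.36587681,  0.35274694]), 'torque': array([ 0.01454554,  0.00953107, -0.0125554 ]), 'grasp_force': 0.0, 'gripper_width': 1.000047219768021}
side [[432.60405173   0.         327.40829677]
 [  0.         432.60405173 202.59712071]
 [  0.           0.           1.        ]] [-0.00071078  0.          0.          0.          0.        ] [[-0.99855857  0.01887733 -0.05024362  0.42795432]
 [-0.05024569 -0.65792211  0.75140792  0.94856291]
 [-0.01887182  0.75284935  0.65792227  0.92102639]
 [ 0.          0.          0. 
[... 177 characters left out ...]
  0.          0.          0.        ] [[-0.02775429  0.99074987 -0.1328322   0.32097317]
 [-0.9995828  -0.02857015 -0.00423966 -0.00348563]
 [-0.00799547  0.13265911  0.99112947  1.23580141]
 [ 0.          0.          0.          1.        ]]
[[355.23887275   0.         317.44781604]
 [  0.         355.23887275 203.56436506]
 [  0.           0.           1.        ]] [-0.08216004  0.          0.          0.          0.        ] [[ 1.03010393e-03  9.50478539e-01  3.10788491e-01  8.00519875e-02]
 [ 9.99999462e-01 -1.01714942e-03 -2.03754929e-04  1.27946219e-03]
 [ 1.22453645e-04  3.10788533e-01 -9.50479075e-01 -1.29094889e-01]
 [ 0.00000000e+00  0.00000000e+00  0.00000000e+00  1.00000000e+00]]
```

View pics/top0.png

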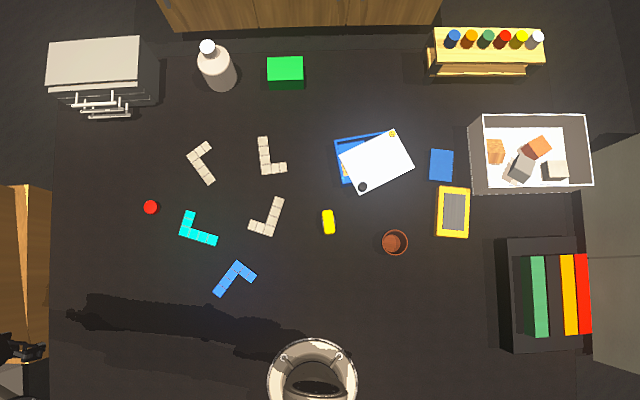

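View pics/side0.png

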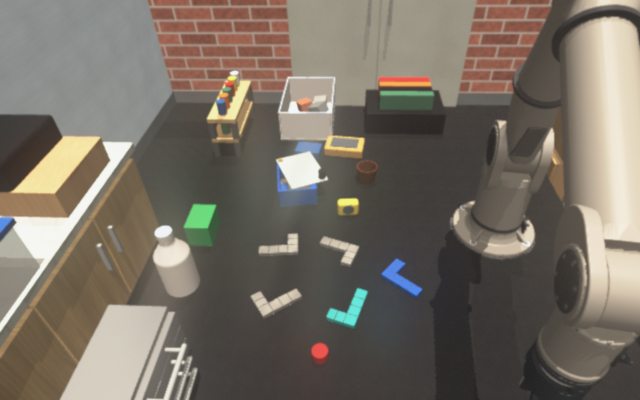

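Cover is partly open, with the knob at px (362,187) and the screw at about (393,133). Candidates for grey corners: (200,163), (270,155) and (268,215), all grey, so these are wanted. Teal (198,229) and blue (235,278) are look-alikes to leave. By shape, (270,155) is right-handed and the other two are mirrored. Next I write the helpers and measure.

```bash
cat > h.py <<'E'
import numpy as np, cv2
from station import bot
from scipy.spatial.transform import Rotation as R
def pose():
    o=bot.get_obs(); q=o["tool_rot"]; T=np.eye(4); T[:3,:3]=R.from_quat([q[1],q[2],q[3],q[0]]).as_matrix(); T[:3,3]=o["eef_pos"]; return T
def snap(n,save=None):
    T=pose(); c=bot.read_camera(n); c["W"]=c["world_from_camera"] if "world_from_camera" in c else T@c["hand_eye"]
    if save: cv2.imwrite(f"pics/{save}.png",c["color"][:,:,::-1])
    return c
def w(c,uv,z):
    p=cv2.undistortPoints(np.array(uv,float).reshape(-1,1,2),c["mtx"],np.array(c["dist_coeffs"])).reshape(-1,2)
    d=np.c_[p[:,0],-p[:,1],-np.ones(len(p))]@c["W"][:3,:3].T; o=c["W"][:3,3]
    return (o+d*((z-o[2])/d[:,2])[:,None])[:,:2]
def px(c,P):
    P=np.array(P,float).reshape(-1,3); q=(P-c["W"][:3,3])@c["W"][:3,:3]; q=q*[1,-1,-1]
    return cv2.projectPoints(q,np.zeros(3),np.zeros(3),c["mtx"],np.array(c["dist_coeffs"]))[0].reshape(-1,2)
def fit(P):
    """L outline points (world xy) -> hull based: origin, long dir angle, handed"""
    P=np.float32(P*1000); m=cv2.convexHull(P); s=[]
    return m
def lshape(mask,c,z=0.014,amin=150):
    out=[]
    cs,_=cv2.findContours(mask,cv2.RETR_EXTERNAL,cv2.CHAIN_APPROX_NONE)
    for k in cs:
        if cv2.contourArea(k)<amin: continue
        P=w(c,k.reshape(-1,2),z)*1000
        r=cv2.minAreaRect(np.float32(P)); B=cv2.boxPoints(r)
        # the notch corner = box corner farthest from outline; opposite = heel
        d=[-cv2.pointPolygonTest(np.float32(P).reshape(-1,1,2),tuple(map(float,b)),True) for b in B]
        i=int(np.argmax(d)); heel=B[(i+2)%4]; a=B[(i+1)%4]; b=B[(i+3)%4]
        if np.linalg.norm(a-heel)<np.linalg.norm(b-heel): a,b=b,a
        y=(a-heel)/np.linalg.norm(a-heel); x=(b-heel)/np.linalg.norm(b-heel)
        hand="R" if x[0]*y[1]-x[1]*y[0]>0 else "MIRR"
        org=heel+x*14+y*55
        out.append((k.reshape(-1,2).mean(0).round(),org.round(1),np.degrees(np.arctan2(y[1],y[0])).round(1),hand,np.round(sorted(r[1]),1)))
    return out
def to(x,y,yaw=None,z=None):
    """print tool-frame shift to world target; yaw = world angle (deg) of the closing line"""
    T=pose(); z=T[2,3] if z is None else z
    d=T[:3,:3].T@(np.array([x,y,z])-T[:3,3]); ya=np.degrees(np.arctan2(T[1,1],T[0,1]))
    print("shift mm",(d*1000).round(1),"closing yaw",ya.round(1),end=" ")
    if yaw is not None: print("turn about tool z:",(-((yaw-ya+90)%180-90)).round(1),end=" ")
    print("q7",bot.get_obs()["q"][6].round(2),"pos",T[:3,3].round(4))
E
python3 - <<'E'
from h import *
c=snap("top"); hsv=cv2.cvtColor(c["color"],cv2.COLOR_RGB2HSV)
m=cv2.inRange(hsv,(0,0,110),(179,70,255)); m[:120]=0; m[250:]=0; m[:,320:]=0; m[:,:130]=0
m=cv2.morphologyEx(m,cv2.MORPH_CLOSE,np.ones((3,3)))
for o in lshape(m,c): print(o)
print("knob,pivot",w(c,[[362,187]],.099),w(c,[[393,133]],.069))
for n,u,z in [("pot",(150,207),.028),("tape",(328,222),.05),("cup",(395,242),.05),("deck",(441,165),.03)]: print(n,w(c,[u],z))
w_=cv2.resize(c["color"][115:245,310:480],None,fx=4,fy=4,interpolation=cv2.INTER_CUBIC); cv2.imwrite("pics/traycrop.png",w_[:,:,::-1])
E
```

```text
(array([268., 218.]), array([453. ,  93.1], dtype=float32), np.float32(-19.6), 'MIRR', array([ 73.5, 111.8]))
(array([202., 162.]), array([597.7, 297.7], dtype=float32), np.float32(-144.0), 'MIRR', array([ 73. , 111.1]))
(array([269., 158.]), array([626.1, 117.3], dtype=float32), np.float32(5.6), 'R', array([ 74.3, 112.3]))
knob,pivot [[ 0.51331473 -0.14418626]] [[ 0.66439588 -0.23920843]]
pot [[0.48679147 0.43486241]]
tape [[ 0.42972797 -0.05539097]]
cup [[ 0.37107495 -0.23182051]]
deck [[ 0.58105224 -0.37658428]]
```

View pics/traycrop.png

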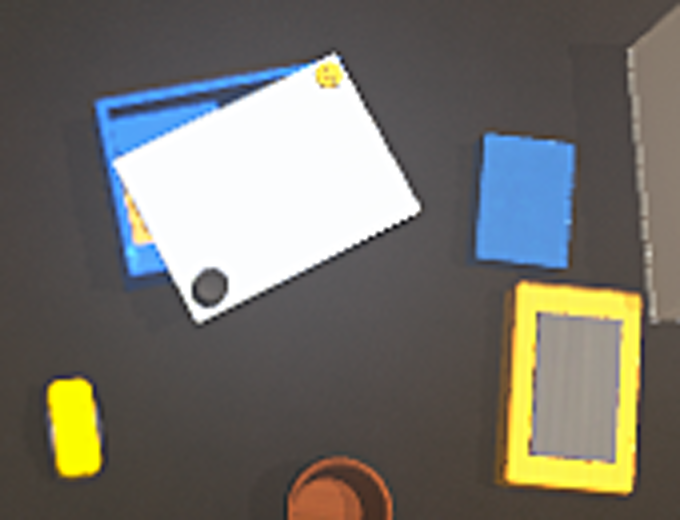

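The crop shows the screw at top px (392.2,133.5) and the knob at (362.5,186.7). The cover is about 0.28 rad open. I go for the knob, caging it loosely.

```bash
python3 - <<'E'
from h import *
c=snap("top"); k=w(c,[[362.5,186.7]],.099)[0]; p=w(c,[[392.2,133.5]],.069)[0]; print(k,p,np.linalg.norm(k-p))
to(k[0],k[1],0,.245)
E
```

```text
[ 0.51406391 -0.14551677] [ 0.66304157 -0.23693901] 0.1747923566076859
shift mm [-5.337e+02 -6.988e+02  5.000e-01] closing yaw 76.8 turn about tool z: 76.8 q7 -0.08 pos [0.1544 0.6569 0.2448]
```

```bash
python3 -m inch '[[-0.024,-0.032,0,0],[-0.024,-0.032,0,0],[-0.024,-0.032,0,0],[-0.024,-0.032,0,0],[-0.024,-0.032,0,0],[-0.024,-0.032,0,0],[-0.024,-0.032,0,0],[-0.024,-0.032,0,0],[-0.024,-0.032,0,0],[-0.024,-0.032,0,0],[-0.024,-0.032,0,0],[-0.024,-0.032,0,0]]' 0.05
python3 -m inch '[[-0.024,-0.032,0,0],[-0.024,-0.032,0,0],[-0.024,-0.032,0,0],[-0.024,-0.032,0,0],[-0.024,-0.032,0,0],[-0.024,-0.032,0,0],[-0.024,-0.032,0,0],[-0.024,-0.032,0,0],[-0.024,-0.032,0,0],[0,0,0,6.1],[0,0,0,6.1],[0,0,0,6.1]]'
python3 -c "
from h import *
to(.5141,-.1455,58.5,.088)"
```

```text
t: 1.45
eef_pos: [0.3473, 0.2158, 0.2455]
tool_rot: [0.0, 0.115, 0.993, 0.0]
contact_force: [1.1, 0.0, -0.1]
gripper_width: 0.587
grasp_force: 0.0
t: 2.65
eef_pos: [0.4912, -0.1129, 0.2452]
tool_rot: [-0.0, 0.274, 0.962, -0.0]
contact_force: [-0.6, 0.1, 0.6]
gripper_width: 0.586
grasp_force: 0.0
shift mm [-36.6 -15.6 157.2] closing yaw 58.2 turn about tool z: -0.3 q7 1.3 pos [ 0.4912 -0.1129  0.2452]
```

```bash
python3 -m inch '[[-0.018,-0.008,0,0],[-0.0186,-0.0076,0,0],[0,0,0.04,0],[0,0,0.04,0],[0,0,0.04,0],[0,0,0.035,0],[0,0,0,0],[0,0,0,0],[0,0,0,0]]' 0.027 20
python3 -c "
from h import *
to(.5141,-.1455,58.5,.088); snap('wrist','w1')"
```

```text
t: 3.55
eef_pos: [0.5157, -0.1453, 0.0922]
tool_rot: [0.002, 0.272, 0.962, 0.0]
contact_force: [-0.2, -0.1, 0.5]
gripper_width: 0.316
grasp_force: 0.0
shift mm [ 1.3 -1.   4.2] closing yaw 58.5 turn about tool z: -0.0 q7 1.57 pos [ 0.5157 -0.1453  0.0922]
```

View pics/w1.png

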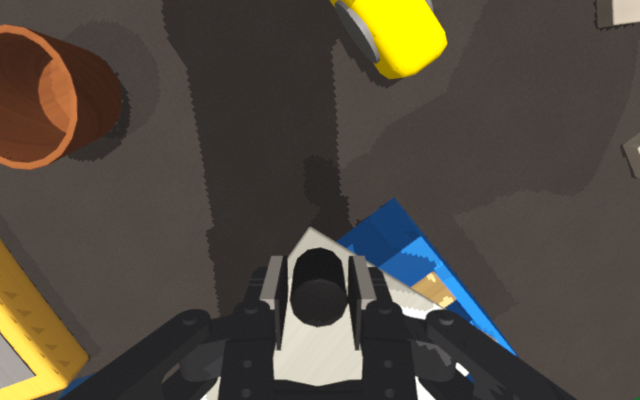

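The knob sits centred between the pads at px (318,290). Swing the cover on an arc.

```bash
python3 -m inch '[[-0.0006,-0.015,0,-5],[-0.0006,-0.015,0,-5],[-0.0006,-0.015,0,-5],[-0.0006,-0.015,0,-5],[-0.0006,-0.015,0,-5],[-0.0006,-0.015,0,-5],[-0.0006,-0.015,0,-5],[-0.0006,-0.015,0,-5]]'
python3 -m inch '[[-0.0006,-0.015,0,-5],[-0.0006,-0.015,0,-5],[-0.0006,-0.015,0,-5],[-0.0006,-0.015,0,-5],[-0.0006,-0.015,0,-5],[-0.0006,-0.015,0,-5],[-0.0006,-0.015,0,-5],[-0.0006,-0.015,0,-5],[0,0,0,0],[0,0,0,0]]'
python3 - <<'E'
from h import *
c=snap("top"); cv2.imwrite("pics/open1.png",cv2.resize(c["color"][90:250,310:510],None,fx=4,fy=3.7,interpolation=cv2.INTER_CUBIC)[:,:,::-1])
E
```

```text
t: 4.4
eef_pos: [0.4912, -0.2609, 0.0922]
tool_rot: [0.001, -0.076, 0.997, -0.0]
contact_force: [0.8, 1.8, -0.4]
gripper_width: 0.317
grasp_force: 0.4
t: 5.4
eef_pos: [0.5462, -0.3644, 0.0916]
tool_rot: [0.001, -0.409, 0.913, -0.001]
contact_force: [0.3, -1.4, 0.7]
gripper_width: 0.316
grasp_force: 0.3
```

View pics/open1.png

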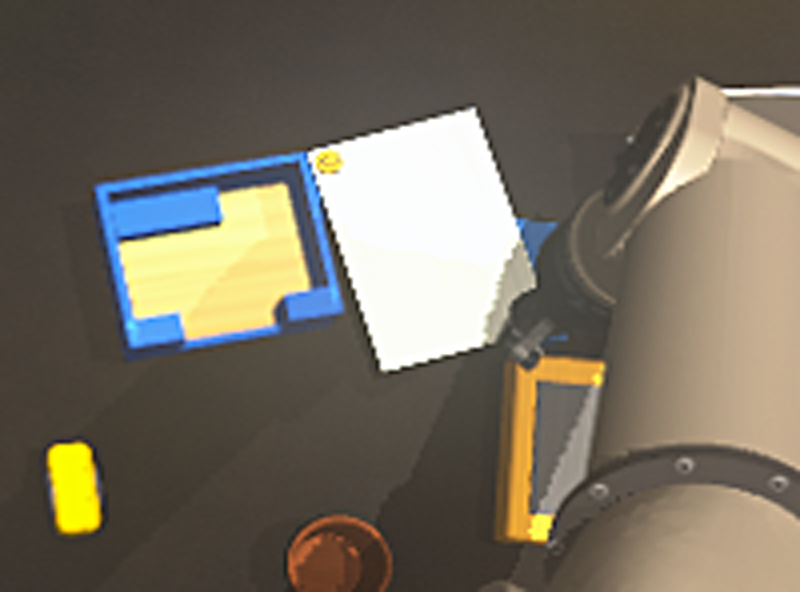

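Well is clear and empty. The cover measures about 1.69 rad, and the tray rim corners are at crop px (97,187), (305,155), (342,310) and (130,357). Retreating.

```bash
python3 -m inch '[[0,0,0,0],[0,0,0,0],[0,0,-0.04,0],[0,0,-0.04,0],[0,0,-0.04,0],[0,0,-0.04,0]]' 0.05
python3 -c "
from h import *
to(.626,.117,95.6,.245)"
```

```text
t: 6.05
eef_pos: [0.5459, -0.363, 0.2518]
tool_rot: [-0.0, -0.411, 0.912, 0.0]
contact_force: [0.6, -0.8, -0.2]
gripper_width: 0.582
grasp_force: 0.0
shift mm [-412.5  258.1    6.9] closing yaw 138.5 turn about tool z: 42.9 q7 2.94 pos [ 0.5459 -0.363   0.2518]
```

```bash
python3 -m inch '[[-0.035,0.0215,0,0],[-0.035,0.0215,0,0],[-0.035,0.0215,0,0],[-0.035,0.0215,0,0],[-0.035,0.0215,0,0],[-0.035,0.0215,0,0],[-0.035,0.0215,0,0],[-0.035,0.0215,0,0],[-0.035,0.0215,0,0],[-0.035,0.0215,0,0],[-0.035,0.0215,0,0],[-0.02,0.0215,0,0]]'
python3 -m inch '[[0,0,0,8.58],[0,0,0,8.58],[0,0,0,8.58],[0,0,0,8.58],[0,0,0,8.58],[0,0,0,0]]'
python3 - <<'E'
from h import *
c=snap("top"); hsv=cv2.cvtColor(c["color"],cv2.COLOR_RGB2HSV)
b=cv2.inRange(hsv,(100,120,60),(125,255,255)); b[:110]=0;b[200:]=0;b[:,:320]=0;b[:,400:]=0
cs,_=cv2.findContours(b,0,1); k=max(cs,key=cv2.contourArea).reshape(-1,2)
print("bbox",k.min(0),k.max(0))
P=[(97,187),(305,155),(342,310),(130,357)]; P=w(c,[(x/4+310,y/3.7+90) for x,y in P],.064); print(P, P.mean(0))
r=cv2.minAreaRect(np.float32(w(c,k,.064)*1000)); print(r)
s=snap("wrist","w2"); hs=cv2.cvtColor(s["color"],cv2.COLOR_RGB2HSV); m=cv2.inRange(hs,(0,0,130),(179,70,255)); m=cv2.morphologyEx(m,cv2.MORPH_CLOSE,np.ones((5,5))); m[290:]=0
for o in lshape(m,s,amin=1500): print(o)
m=cv2.inRange(hsv,(0,0,110),(179,70,255)); m[:120]=0; m[250:]=0; m[:,320:]=0; m[:,:130]=0
for o in lshape(cv2.morphologyEx(m,cv2.MORPH_CLOSE,np.ones((3,3))),c): print("top",o)
to(.626,.117,95.6,.1)
E
```

```text
t: 7.25
eef_pos: [0.6214, 0.1145, 0.2501]
tool_rot: [0.0, -0.412, 0.911, 0.001]
contact_force: [-0.4, -0.2, -0.2]
gripper_width: 0.586
grasp_force: 0.0
t: 7.85
eef_pos: [0.6209, 0.111, 0.2502]
tool_rot: [-0.0, -0.048, 0.999, -0.0]
contact_force: [0.3, 1.5, 0.5]
gripper_width: 0.587
grasp_force: 0.0
bbox [334 131] [395 184]
[[ 0.64873117 -0.07937608]
 [ 0.66940744 -0.2219119 ]
 [ 0.55265604 -0.24029201]
 [ 0.52208606 -0.09660525]] [ 0.59822018 -0.15954631]
((598.0509643554688, -159.32412719726562), (131.7034149169922, 149.58065795898438), 8.834038734436035)
(array([310., 163.]), array([627.7, 117.5], dtype=float32), np.float32(6.7), 'R', array([ 71.5, 111.3]))
(array([486., 177.]), array([599.3, 298.7], dtype=float32), np.float32(-144.2), 'MIRR', array([ 72.5, 111.1]))
(array([304.,  23.]), array([455.8,  94.8], dtype=float32), np.float32(160.3), 'MIRR', array([29.1, 55.1]))
top (array([261., 242.]), array([378.5, 142.1], dtype=float32), np.float32(88.6), 'R', array([46.5, 98.5]))
top (array([202., 162.]), array([597.2, 297.3], dtype=float32), np.float32(-144.0), 'MIRR', array([ 73. , 110.5]))
top (array([252., 176.]), array([457.8, 203. ], dtype=float32), np.float32(9.7), 'R', array([193.4, 337.9]))
shift mm [ -5.5   5.6 150.2] closing yaw 95.8 turn about tool z: 0.2 q7 1.42 pos [0.6211 0.1109 0.2502]
```

View pics/w2.png

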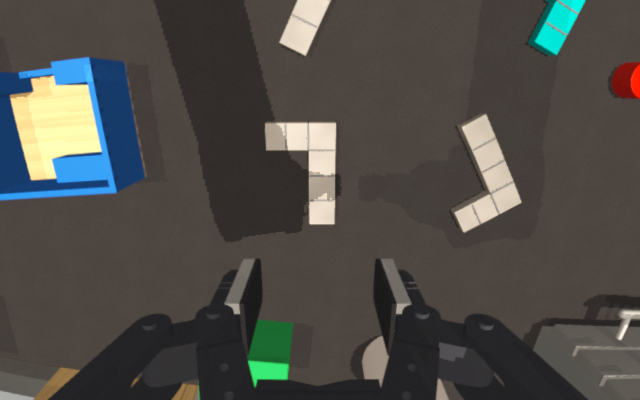

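The image shows the right-handed corner at (310,163), the mirrored ones at (486,177) and (304,23), and the tray at the left. Grasping the right-handed one.

```bash
python3 -m inch '[[-0.0072,0.0059,0,-0.9],[0,0,0.04,0],[0,0,0.04,0],[0,0,0.04,0],[0,0,0.04,0],[0,0,0.04,0],[0,0,0.028,0],[0,0,0.005,0],[0,0,0,0],[0,0,0,0]]' 0.05 40
python3 -m inch '[[0,0,0,0],[0,0,0,0],[0,0,0,0],[0,0,0,0],[0,0,0,0],[0,0,-0.03,0],[0,0,-0.03,0],[0,0,-0.03,0],[0,0,-0.03,0],[0,0,-0.03,0],[0,0,0,0]]' 0.0 40
python3 -c "
from h import *
to(.55,.03,98.8,.17)"
```

```text
t: 8.95
eef_pos: [0.6296, 0.1176, 0.0189]
tool_rot: [0.001, -0.057, 0.998, 0.0]
contact_force: [0.7, 0.2, 0.2]
gripper_width: 0.588
grasp_force: 0.0
t: 10.05
eef_pos: [0.631, 0.1177, 0.1729]
tool_rot: [0.004, -0.056, 0.998, 0.001]
contact_force: [0.7, 0.1, -0.0]
gripper_width: 0.315
grasp_force: 39.7
shift mm [ 90.4 -78.    1.9] closing yaw 96.5 turn about tool z: -2.3 q7 1.43 pos [0.631  0.1177 0.1729]
```

```bash
python3 -m inch '[[0,-0.02,-0.014,0],[0,-0.02,-0.014,0],[0,-0.02,-0.014,0],[0,-0.02,-0.014,0],[0,-0.02,-0.014,0],[0,-0.02,-0.014,0],[0,0,0,0],[0,0,0,0],[0,0,0,0]]'
python3 - <<'E'
from h import *
s=snap("wrist","w3"); print(pose()[:3,3], px(s,[[.603,-.161,.064]]))
E
```

```text
t: 10.95
eef_pos: [0.6409, -0.0005, 0.2502]
tool_rot: [-0.001, -0.057, 0.998, 0.0]
contact_force: [0.5, 1.1, -0.6]
gripper_width: 0.314
grasp_force: 39.7
[ 6.40921517e-01 -4.28144769e-04  2.50190148e-01] [[141.08557235 118.61037107]]
```

View pics/w3.png

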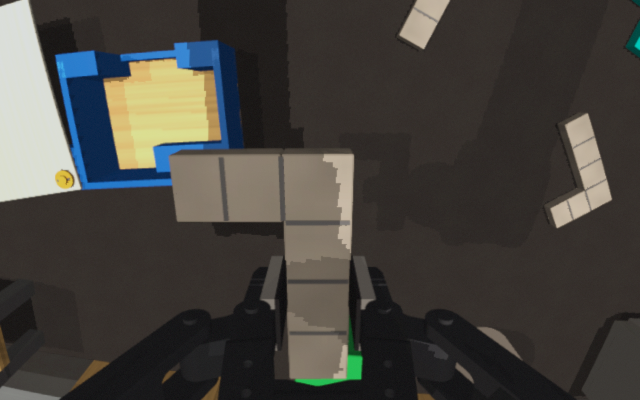

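```bash
python3 - <<'E'
from h import *
s=snap("wrist")
P=w(s,[(57,56),(219,42),(82,188)],.064); print(P)
a=P[1]-P[0]; b=P[2]-P[0]; print(np.linalg.norm(a),np.linalg.norm(b),np.degrees(np.arctan2(a[1],a[0]))-90,np.degrees(np.arctan2(b[1],b[0])), (P[1]+P[2])/2)
im=s["color"][30:200,40:260]; cv2.imwrite("pics/w3c.png",cv2.resize(im,None,fx=3.5,fy=3.5,interpolation=cv2.INTER_CUBIC)[:,:,::-1])
E
```

```text
[[ 0.55539262 -0.23798105]
 [ 0.53297064 -0.0938581 ]
 [ 0.6742315  -0.22187886]]
0.14585667983461512 0.1199248104572488 8.842922106705927 7.716358428823419 [ 0.60360107 -0.15786848]
```

View pics/w3c.png

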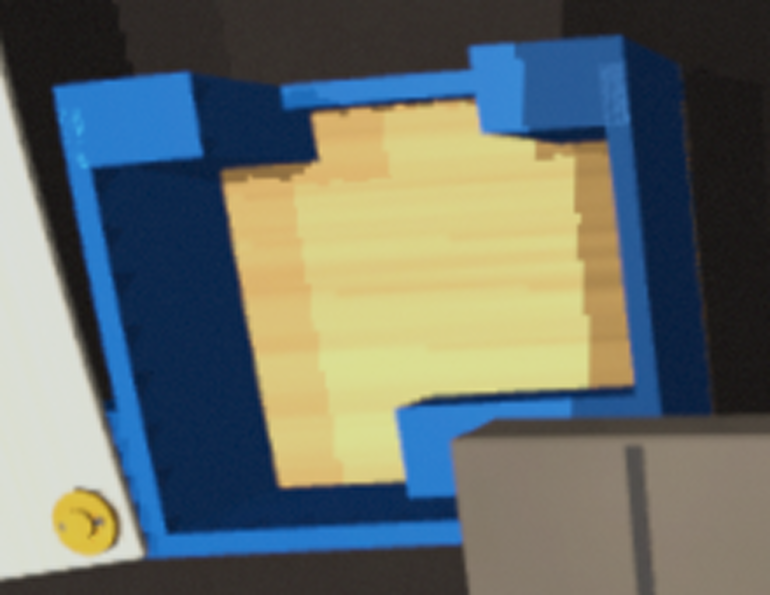

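The crop gives rim corners at (55,55), (218,41) and (82,188) in wrist px. Tray centre is about (0.6035,-0.159) with yaw 8.7°, so pocket is about (0.5887,-0.1613). Placing the first piece.

```bash
python3 -m inch '[[0,0,0,-2.2],[0.012,-0.025,0,0],[0.012,-0.025,0,0],[0.012,-0.025,0,0],[0.012,-0.025,0,0],[0.013,-0.026,0,0],[0.013,-0.026,0,0],[0,0,0.04,0],[0,0,0.04,0],[0,0,0.03,0],[0,0,0,0],[0,0,0,0]]'
python3 - <<'E'
from h import *
to(.5907,-.1613,98.7,.024)
s=snap("wrist","w4")
E
```

```text
t: 12.25
eef_pos: [0.5915, -0.1629, 0.1414]
tool_rot: [-0.0, -0.076, 0.997, 0.0]
contact_force: [-0.0, -0.1, 0.7]
gripper_width: 0.312
grasp_force: 39.7
shift mm [  0.5   1.7 117.4] closing yaw 98.7 turn about tool z: 0.0 q7 1.95 pos [ 0.5915 -0.1629  0.1414]
```

View pics/w4.png

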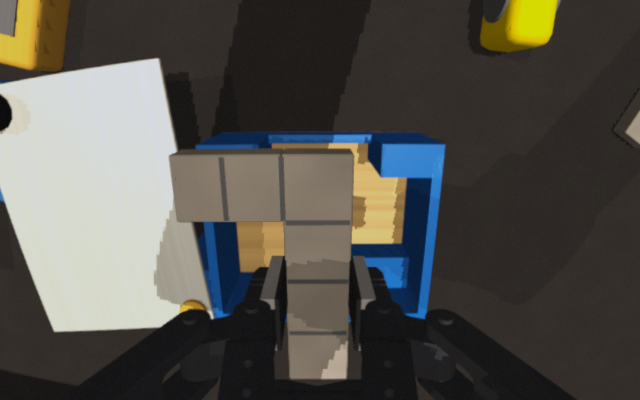

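Only the yaw is wrong here: the well's long side (tray y) runs left-right in the image, so the piece must turn 90° anticlockwise. Joint 7's range makes it a turn of +270°. Rising and turning.

```bash
python3 -m inch '[[0,0,-0.04,0],[0,0,-0.03,0],[0,0,0,8.5],[0,0,0,8.5],[0,0,0,8.5],[0,0,0,8.5],[0,0,0,8.5],[0,0,0,8.5],[0,0,0,8.5],[0,0,0,8.5],[0,0,0,8.5],[0,0,0,8.5]]'
python3 -m inch '[[0,0,0,8.5],[0,0,0,8.5],[0,0,0,8.5],[0,0,0,8.5],[0,0,0,8.5],[0,0,0,8.5],[0,0,0,8.5],[0,0,0,8.5],[0,0,0,8.5],[0,0,0,8.5],[0,0,0,8.5],[0,0,0,8.5]]'
python3 -m inch '[[0,0,0,8.5],[0,0,0,8.5],[0,0,0,8.5],[0,0,0,8.5],[0,0,0,8.5],[0,0,0,8.5],[0,0,0,8.5],[0,0,0,8.5],[0,0,0,8.5],[0,0,0,6],[0,0,0,0],[0,0,0,0]]'
python3 - <<'E'
from h import *
to(.5887,-.1613,8.7,.024)
E
```

```text
t: 13.5
eef_pos: [0.5927, -0.1634, 0.2139]
tool_rot: [0.002, 0.62, 0.785, 0.001]
contact_force: [-0.1, -0.4, -2.0]
gripper_width: 0.31
grasp_force: 39.8
t: 14.7
eef_pos: [0.5928, -0.1629, 0.2136]
tool_rot: [-0.001, 1.0, 0.012, 0.002]
contact_force: [-1.0, 1.1, -0.9]
gripper_width: 0.312
grasp_force: 44.9
t: 15.9
eef_pos: [0.5922, -0.1631, 0.2124]
tool_rot: [-0.001, 0.763, -0.647, 0.0]
contact_force: [0.5, -0.2, -1.5]
gripper_width: 0.315
grasp_force: 44.9
shift mm [ -2.3   3.6 188.4] closing yaw -170.6 turn about tool z: 0.7 q7 -2.11 pos [ 0.5922 -0.1631  0.2124]
```

```bash
python3 -m inch '[[-0.0043,0.0036,0,0.7],[0,0,0.04,0],[0,0,0.04,0],[0,0,0.04,0],[0,0,0,0],[0,0,0,0]]'
python3 - <<'E'
from h import *
to(.5887,-.1593,8.7,.024)
s=snap("wrist","w5")
E
```

```text
t: 16.5
eef_pos: [0.5872, -0.16, 0.0922]
tool_rot: [0.0, 0.758, -0.653, -0.0]
contact_force: [0.0, -0.4, 0.6]
gripper_width: 0.312
grasp_force: 44.9
shift mm [-0.5 -1.6 68.2] closing yaw -171.5 turn about tool z: -0.2 q7 -2.02 pos [ 0.5872 -0.16    0.0922]
```

View pics/w5.png

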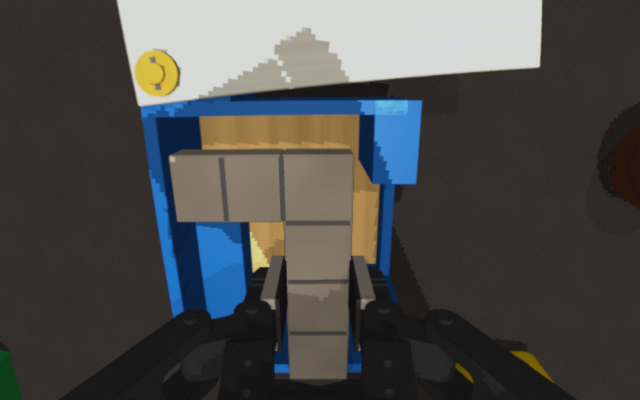

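Piece lines up with the L well. Lowering and releasing.

```bash
python3 -m inch '[[-0.0005,-0.0016,0.03,-0.2],[0,0,0.025,0],[0,0,0.01,0],[0,0,0.003,0],[0,0,0,0],[0,0,0,0]]'
python3 -m inch '[[0,0,0,0],[0,0,0,0],[0,0,0,0],[0,0,-0.03,0],[0,0,-0.04,0],[0,0,-0.04,0],[0,0,-0.04,0],[0,0,-0.04,0],[0,0,0,0],[0,0,0,0]]' 0.044
python3 - <<'E'
from h import *
to(.453,.093,None,.25)
s=snap("wrist"); hs=cv2.cvtColor(s["color"],cv2.COLOR_RGB2HSV)
cv2.imwrite("pics/w6.png",s["color"][:,:,::-1])
E
```

```text
t: 17.15
eef_pos: [0.5896, -0.1597, 0.0249]
tool_rot: [-0.0, 0.759, -0.652, 0.001]
contact_force: [-0.4, -0.3, -0.2]
gripper_width: 0.313
grasp_force: 44.9
t: 18.15
eef_pos: [0.589, -0.1592, 0.214]
tool_rot: [-0.001, 0.759, -0.652, 0.001]
contact_force: [-0.8, 0.1, -0.3]
gripper_width: 0.516
grasp_force: 0.0
shift mm [-269.8   96.3  -36.2] closing yaw -171.3 q7 -2.13 pos [ 0.589  -0.1592  0.214 ]
```

View pics/w6.png

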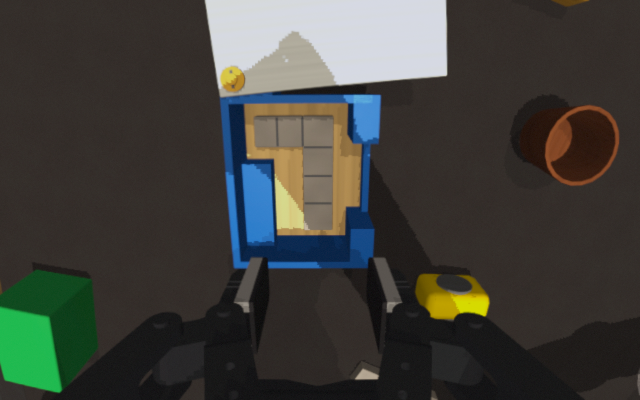

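The first piece lies flat and right in the well. Next is the mirrored one at about (0.598,0.298): approach its free end with the camera facing its heel.

```bash
python3 -m inch '[[0,0,-0.03,-8.4],[0,0,0,-8.4],[0,0,0,-8.4],[0,0,0,-8.4],[0,0,0,-8.4],[0,0,0,-8.4],[0,0,0,-8.4],[0,0,0,-8.4],[0,0,0,-8.4],[0,0,0,-8.4],[0,0,0,-8.4],[0,0,0,-8.4]]'
python3 -m inch '[[0,0,0,-8.4],[0,0,0,-8.1],[0,0,0,0]]'
python3 - <<'E'
from h import *
to(.54,.255,-54,.25)
E
```

```text
t: 19.4
eef_pos: [0.5878, -0.1586, 0.2416]
tool_rot: [-0.001, 0.985, 0.172, -0.001]
contact_force: [0.7, -0.1, 0.1]
gripper_width: 0.511
grasp_force: 0.0
t: 19.7
eef_pos: [0.5879, -0.1588, 0.2419]
tool_rot: [-0.001, 0.951, 0.309, -0.001]
contact_force: [0.6, -0.3, 0.1]
gripper_width: 0.514
grasp_force: 0.0
shift mm [ 204.8 -362.8   -7.5] closing yaw -54.0 turn about tool z: 0.0 q7 -0.45 pos [ 0.5879 -0.1588  0.2419]
```

```bash
python3 -m inch '[[0.017,-0.03,0,0],[0.017,-0.03,0,0],[0.017,-0.03,0,0],[0.017,-0.03,0,0],[0.017,-0.03,0,0],[0.017,-0.03,0,0],[0.017,-0.03,0,0],[0.017,-0.03,0,0],[0.017,-0.03,0,0],[0.017,-0.03,0,0],[0.017,-0.03,0,0],[0.017,-0.03,0,0]]'
python3 -m inch '[[0,0,0,0],[0,0,0,0],[0,0,0,0]]'
cat >> h.py <<'E'
def look(n="wrist",z=.014,amin=1500,lo=130,cut=290):
    s=snap(n); hs=cv2.cvtColor(s["color"],cv2.COLOR_RGB2HSV); m=cv2.inRange(hs,(0,0,lo),(179,70,255)); m=cv2.morphologyEx(m,cv2.MORPH_CLOSE,np.ones((5,5)))
    if n=="wrist": m[cut:]=0
    for o in lshape(m,s,z,amin): print(*o)
    return s,m
E
python3 - <<'E'
from h import *
look(); to(.5588,.2693,-54,.02)
E
```

```text
t: 20.9
eef_pos: [0.5413, 0.2534, 0.2422]
tool_rot: [0.0, 0.952, 0.307, -0.001]
contact_force: [0.5, -0.4, -0.4]
gripper_width: 0.509
grasp_force: 0.0
t: 21.2
eef_pos: [0.5422, 0.2506, 0.2427]
tool_rot: [0.0, 0.952, 0.307, -0.001]
contact_force: [-0.0, 0.4, 0.1]
gripper_width: 0.518
grasp_force: 0.0
[326.  82.] [599.4 299. ] -144.0 MIRR [ 73.5 111.5]
shift mm [ 24.6  -5.9 223. ] closing yaw -54.2 turn about tool z: -0.2 q7 -1.19 pos [0.5424 0.2503 0.243 ]
```

```bash
python3 -m inch '[[0.0193,-0.0059,0,-0.2],[0,0,0.04,0],[0,0,0.04,0],[0,0,0.04,0],[0,0,0.04,0],[0,0,0.04,0],[0,0,0.022,0],[0,0,0,0],[0,0,0,0]]' 0.044 20
python3 -m inch '[[0,0,0,0],[0,0,0,0],[0,0,0,0],[0,0,0,0],[0,0,0,0]]' 0.0 20
python3 -m inch '[[0,0,-0.02,0],[0,0,-0.03,0],[0,0,-0.03,0],[0,0,-0.03,0],[0,0,-0.03,0],[0,0,0,0],[0,0,0,0],[0,0,0,0]]'
python3 - <<'E'
from h import *
s=snap("side"); t=snap("wrist")
a=s["color"][200:360,180:420]; cv2.imwrite("pics/v12.png",np.vstack([cv2.resize(a,(480,320)),cv2.resize(t["color"],(480,270))])[:,:,::-1])
E
```

```text
t: 22.15
eef_pos: [0.5551, 0.267, 0.0219]
tool_rot: [0.0, 0.951, 0.309, 0.0]
contact_force: [-0.2, -0.7, 0.0]
gripper_width: 0.515
grasp_force: 0.0
t: 22.65
eef_pos: [0.5559, 0.2682, 0.0233]
tool_rot: [-0.0, 0.951, 0.31, 0.002]
contact_force: [-0.8, -1.4, 7.8]
gripper_width: 0.313
grasp_force: 20.1
t: 23.45
eef_pos: [0.5535, 0.2681, 0.1605]
tool_rot: [-0.0, 0.951, 0.311, -0.001]
contact_force: [-1.1, 0.6, 0.0]
gripper_width: 0.314
grasp_force: 19.9
```

View pics/v12.png

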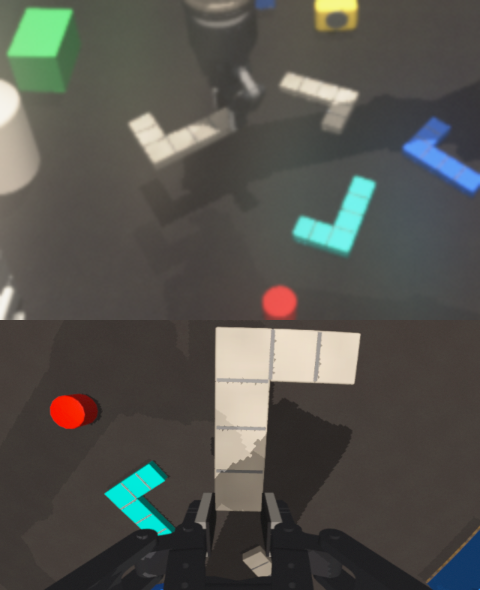

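Side and wrist views show the piece lifted almost level, with the grip friction holding it. I set it down and regrip with less overlap so it can pivot.

```bash
python3 -m inch '[[0,0,0.04,0],[0,0,0.04,0],[0,0,0.04,0],[0,0,0.0165,0],[0,0,0,0],[0,0,0,0]]'
python3 -m inch '[[0,0,0,0],[0,0,0,0],[0,0,0,0],[-0.007,0,-0.003,0],[0,0,0,0],[0,0,0,0]]' 0.036
python3 -m inch '[[0,0,0,0],[0,0,0,0],[0,0,0,0],[0,0,0,0]]' 0.0 20
python3 -m inch '[[0,0,-0.03,0],[0,0,-0.05,0],[0,0,-0.05,0],[0,0,0,0],[0,0,0,0],[0,0,0,0]]'
python3 - <<'E'
from h import *
s,m=look(z=.15,cut=400)
cs,_=cv2.findContours(m,0,1); print([(cv2.boundingRect(k),cv2.contourArea(k)) for k in cs if cv2.contourArea(k)>1500])
E
```

```text
t: 24.15
eef_pos: [0.5547, 0.2678, 0.0248]
tool_rot: [0.0, 0.951, 0.31, -0.0]
contact_force: [0.6, 1.1, -0.6]
gripper_width: 0.314
grasp_force: 27.1
t: 24.75
eef_pos: [0.5486, 0.2639, 0.0281]
tool_rot: [-0.0, 0.951, 0.31, 0.0]
contact_force: [-0.7, 0.3, -0.2]
gripper_width: 0.423
grasp_force: 0.0
t: 25.15
eef_pos: [0.5493, 0.2642, 0.0281]
tool_rot: [-0.0, 0.951, 0.31, 0.0]
contact_force: [0.0, 1.3, 4.4]
gripper_width: 0.001
grasp_force: 2.2
t: 25.75
eef_pos: [0.5476, 0.2639, 0.1565]
tool_rot: [0.0, 0.951, 0.311, -0.001]
contact_force: [0.6, 0.0, -0.7]
gripper_width: 0.0
grasp_force: 0.0
[338.  98.] [586.3 284.4] -145.4 MIRR [36.1 55. ]
[((301, 37, 104, 150), 7924.5)]
```

```bash
python3 - <<'E'
from h import *
look(); to(.5545,.2664,-54,.021)
E
```

```text
[338.  98.] [597.6 299. ] -145.2 MIRR [ 72.4 110. ]
shift mm [  7.6   1.9 135.1] closing yaw -53.8 turn about tool z: 0.2 q7 -1.12 pos [0.5476 0.2637 0.1561]
```

```bash
python3 -m inch '[[0.001,0,0,1.2],[0,0,0.04,0],[0,0,0.04,0],[0,0,0.04,0],[0,0,0.017,0],[0,0,0,0],[0,0,0,0],[0,0,0,0]]' 0.04
python3 -m inch '[[0,0,0,0],[0,0,0,0],[0,0,0,0],[0,0,0,0]]' 0.0 20
python3 -m inch '[[0,0,-0.03,0],[0,0,-0.05,0],[0,0,-0.05,0],[0,0,0,0],[0,0,0,0],[0,0,0,0]]'
python3 - <<'E'
from h import *
s,m=look(z=.15,cut=400)
cs,_=cv2.findContours(m,0,1); print([(cv2.boundingRect(k),cv2.contourArea(k)) for k in cs if cv2.contourArea(k)>1500])
E
```

```text
t: 26.65
eef_pos: [0.5511, 0.265, 0.0227]
tool_rot: [-0.0, 0.954, 0.3, 0.002]
contact_force: [0.9, 0.2, 0.5]
gripper_width: 0.471
grasp_force: 0.0
t: 27.05
eef_pos: [0.5508, 0.2652, 0.0226]
tool_rot: [-0.0, 0.954, 0.3, 0.001]
contact_force: [-0.9, -0.0, 7.6]
gripper_width: 0.315
grasp_force: 19.4
t: 27.65
eef_pos: [0.5486, 0.2647, 0.1502]
tool_rot: [-0.0, 0.954, 0.301, -0.001]
contact_force: [0.1, -0.1, -0.7]
gripper_width: 0.31
grasp_force: 19.9
[348. 122.] [592.9 295.4] -145.8 MIRR [ 64.1 100.7]
[((282, 0, 188, 274), 25164.5)]
```

```bash
python3 -m inch '[[0,0,-0.05,0],[0,0,-0.05,0],[0,0,-0.05,0],[0,0,0.05,0],[0,0,0.05,0],[0,0,0.05,0],[0,0,-0.05,0],[0,0,-0.05,0],[0,0,0.05,0],[0,0,0.05,0],[0,0,0,0],[0,0,0,0]]'
cat > d.py <<'E'
from h import *
s=snap("wrist"); hs=cv2.cvtColor(s["color"],cv2.COLOR_RGB2HSV); m=cv2.inRange(hs,(0,0,90),(179,70,255)); m[290:]=0
m=cv2.morphologyEx(m,cv2.MORPH_OPEN,np.ones((5,5)))
cs,_=cv2.findContours(m,0,1)
for k in cs:
    if cv2.contourArea(k)>1500: print(cv2.boundingRect(k),cv2.contourArea(k),cv2.approxPolyDP(k,6,True).reshape(-1,2).tolist())
to(.55,.265,-54,.15); print(bot.get_obs()["gripper_width"])
E
python3 d.py
```

```text
t: 28.9
eef_pos: [0.549, 0.2638, 0.1501]
tool_rot: [0.001, 0.954, 0.3, -0.002]
contact_force: [-0.6, 0.0, -0.4]
gripper_width: 0.312
grasp_force: 20.1
(286, 61, 146, 218) 17787.0 [[424, 62], [289, 62], [290, 278], [348, 274], [345, 122], [422, 122], [431, 109]]
shift mm [ 0.2 -0.8  1.7] closing yaw -55.1 turn about tool z: -1.1 q7 -1.12 pos [0.5503 0.2643 0.1517]
0.3106566093113233
```

The jerks make it droop; the far edge is now 135 px wide instead of ~185. Continuing.

```bash
python3 -m inch '[[0,0,-0.05,0],[0,0,-0.05,0],[0,0,-0.05,0],[0,0,0.05,0],[0,0,0.05,0],[0,0,0.05,0],[0,0,-0.05,0],[0,0,-0.05,0],[0,0,0.05,0],[0,0,0.05,0],[0,0,0,0],[0,0,0,0]]'
python3 d.py
```

```text
t: 30.15
eef_pos: [0.5505, 0.2645, 0.1529]
tool_rot: [0.0, 0.954, 0.3, 0.001]
contact_force: [0.1, -0.1, -0.5]
gripper_width: 0.312
grasp_force: 20.1
(61, 0, 579, 290) 109558.5 [[61, 273], [63, 289], [157, 289], [133, 260], [195, 206], [225, 232], [191, 259], [215, 289], [246, 289], [260, 265], [268, 267], [263, 289], [276, 289], [284, 254], [289, 289], [345, 281], [343, 138], [403, 137], [460, 156], [472, 168], [406, 289], [639, 289], [639, 0], [212, 0], [229, 10], [233, 47], [264, 83], [274, 61], [368, 63], [371, 80], [291, 81], [286, 161], [153, 146]]
(0, 0, 83, 178) 8069.5 [[82, 0], [0, 0], [0, 177], [59, 77], [62, 42]]
shift mm [-1.  -1.   3.9] closing yaw -55.1 turn about tool z: -1.1 q7 -1.12 pos [0.5514 0.2647 0.1539]
0.3074671566416123
```

```bash
sed -i 's/(0,0,90)/(0,0,140)/' d.py; python3 -m inch '[[0,0,-0.05,0],[0,0,-0.05,0],[0,0,-0.05,0],[0,0,0.05,0],[0,0,0.05,0],[0,0,0.05,0],[0,0,-0.05,0],[0,0,-0.05,0],[0,0,0.05,0],[0,0,0.05,0],[0,0,0,0],[0,0,0,0]]'
python3 d.py
```

```text
t: 31.4
eef_pos: [0.5508, 0.2646, 0.1534]
tool_rot: [-0.0, 0.954, 0.3, 0.001]
contact_force: [0.4, 0.3, 0.1]
gripper_width: 0.312
grasp_force: 20.1
(287, 95, 132, 189) 13738.5 [[411, 96], [292, 95], [289, 283], [346, 281], [346, 219], [298, 218], [345, 214], [343, 145], [414, 145]]
shift mm [-1.3 -1.1  4.3] closing yaw -55.1 turn about tool z: -1.1 q7 -1.11 pos [0.5517 0.2649 0.1543]
0.31277382824601063
```

```bash
python3 -m inch '[[0.035,0,-0.035,0],[0.035,0,-0.035,0],[-0.035,0,0.035,0],[-0.035,0,0.035,0],[0.035,0,-0.035,0],[0.035,0,-0.035,0],[-0.035,0,0.035,0],[-0.035,0,0.035,0],[0.035,0,-0.035,0],[0.035,0,-0.035,0],[-0.035,0,0.035,0],[-0.035,0,0.035,0]]'
python3 -m inch '[[0,0,0,0],[0,0,0,0],[0,0,0,0]]'
python3 d.py
```

```text
t: 32.65
eef_pos: [0.5564, 0.2682, 0.1578]
tool_rot: [-0.001, 0.953, 0.302, 0.008]
contact_force: [-1.5, -0.4, -3.0]
gripper_width: 0.305
grasp_force: 22.0
t: 32.95
eef_pos: [0.552, 0.2657, 0.154]
tool_rot: [-0.001, 0.954, 0.301, 0.003]
contact_force: [-0.0, -0.5, -0.3]
gripper_width: 0.311
grasp_force: 21.7
(288, 237, 60, 53) 2969.5 [[290, 237], [289, 289], [346, 289], [344, 237]]
(290, 168, 116, 67) 5179.0 [[290, 234], [343, 234], [340, 209], [306, 207], [401, 205], [405, 186], [397, 170], [370, 169], [372, 185], [366, 169], [337, 169], [336, 186], [333, 169], [296, 168]]
shift mm [-2.2 -0.4  3.7] closing yaw -55.0 turn about tool z: -1.0 q7 -1.11 pos [0.552  0.2659 0.1537]
0.310204100161251
```

Now about 76°. Lower so the short edge touches the bench and drag it upright.

```bash
python3 -m inch '[[0,0,0.02,0],[0,0,0.012,0],[0,0,0,0],[0,0,0.003,0],[0,0,0,0]]'
python3 d.py
```

```text
t: 33.5
eef_pos: [0.5518, 0.2673, 0.1189]
tool_rot: [-0.002, 0.954, 0.301, 0.002]
contact_force: [-3.9, 2.6, 17.1]
gripper_width: 0.308
grasp_force: 31.2
(288, 241, 60, 49) 2754.5 [[290, 241], [288, 289], [347, 289], [344, 241]]
(291, 174, 117, 65) 5117.5 [[291, 238], [343, 238], [341, 213], [302, 211], [403, 210], [407, 191], [398, 174], [373, 174], [375, 190], [368, 174], [339, 174], [339, 190], [336, 174], [298, 174]]
shift mm [ -2.5   0.8 -31.1] closing yaw -55.0 turn about tool z: -1.0 q7 -1.08 pos [0.5517 0.2673 0.1189]
0.308816665070664
```

```bash
python3 -m inch '[[0.013,0,-0.001,0],[0.013,0,-0.001,0],[0.013,0,0.001,0],[0.013,0,0.003,0],[0.013,0,0.004,0],[0,0,0,0],[0,0,0,0]]'
python3 d.py
```

```text
t: 34.25
eef_pos: [0.6061, 0.3042, 0.1127]
tool_rot: [-0.001, 0.954, 0.301, 0.003]
contact_force: [0.4, 3.4, 9.8]
gripper_width: 0.303
grasp_force: 32.8
(288, 254, 60, 36) 1913.0 [[289, 260], [288, 289], [347, 289], [346, 254]]
(62, 168, 226, 122) 18142.5 [[287, 247], [276, 225], [264, 223], [256, 188], [174, 168], [135, 182], [111, 216], [115, 247], [72, 271], [62, 289], [246, 289], [260, 265], [269, 267], [264, 289], [276, 289]]
(187, 0, 453, 290) 79951.5 [[187, 0], [234, 21], [238, 58], [274, 95], [282, 116], [300, 129], [327, 119], [340, 126], [340, 159], [384, 123], [408, 144], [488, 182], [478, 215], [429, 289], [639, 289], [639, 20], [620, 15], [639, 14], [639, 0]]
(0, 0, 68, 153) 5467.0 [[67, 0], [0, 0], [0, 152], [36, 96], [41, 52]]
shift mm [-68.   -0.1 -37.7] closing yaw -55.0 turn about tool z: -1.0 q7 -1.1 pos [0.606  0.3041 0.1127]
0.30765519319833173
```

```bash
python3 -m inch '[[0.009,0,0.005,0],[0.009,0,0.005,0],[0.009,0,0.007,0],[0.009,0,0.008,0],[0.008,0,0.009,0],[0.007,0,0.009,0],[0.005,0,0.01,0],[0.005,0,0.01,0],[0,0,0,0],[0,0,0,0]]'
python3 -m inch '[[0.003,0,0.01,0],[0.002,0,0.008,0],[0,0,0,0],[0,0,0,0]]'
```

```text
t: 35.3
eef_pos: [0.6519, 0.336, 0.0458]
tool_rot: [0.0, 0.954, 0.3, -0.001]
contact_force: [-0.6, -0.8, 1.1]
gripper_width: 0.307
grasp_force: 37.5
t: 35.7
eef_pos: [0.6564, 0.3394, 0.0282]
tool_rot: [0.0, 0.954, 0.3, -0.001]
contact_force: [-0.2, 0.2, 1.6]
gripper_width: 0.309
grasp_force: 35.7
```

```bash
python3 -m inch '[[0,0,0,0],[0,0,0,0],[0,0,0,0],[-0.02,0,-0.05,0],[-0.05,0,-0.05,0],[-0.05,0,-0.05,0],[-0.05,0,-0.05,0],[0,0,0,0],[0,0,0,0]]' 0.05
python3 - <<'E'
from h import *
look(lo=140); look("top",amin=150,lo=140); to(.6,.29,-54,.25)
E
```

```text
t: 36.6
eef_pos: [0.5548, 0.2685, 0.1825]
tool_rot: [-0.001, 0.954, 0.3, 0.001]
contact_force: [-0.1, 0.6, -0.2]
gripper_width: 0.585
grasp_force: 0.0
[332. 116.] [607.4 306.6] 35.7 R [ 72.7 110.8]
[316. 364.] [-20.4 -62.7] 77.6 R [142.6 242.6]
[105. 334.] [271.7 577.8] 157.2 MIRR [215.  405.9]
[268. 218.] [453.3  93.9] -19.6 MIRR [ 70. 111.]
[454. 211.] [ 444.9 -423.6] 172.8 R [60.2 99.7]
[209. 170.] [596.8 248.3] -54.7 MIRR [51.3 71.2]
[366. 161.] [ 582.1 -178.8] 104.8 R [ 79.7 133. ]
[418. 156.] [ 596.6 -371.8] 14.2 MIRR [128.2 179.3]
[516. 156.] [ 510.8 -788.2] 90.0 R [239.  378.8]
[212.  58.] [929.4 298. ] -2.8 R [ 96.4 115.5]
[117. 140.] [952.3 805.6] -159.7 MIRR [341.1 777.3]
shift mm [ 49.1   8.9 -69.4] closing yaw -55.0 turn about tool z: -1.0 q7 -1.13 pos [0.5547 0.2691 0.1806]
```

Flipped: it now reads right-handed at (607.4,306.6), 35.7°. Pick it up at its middle.

```bash
python3 -m inch '[[0.022,0,0,-0.7],[0.022,0,0,0],[0.021,0,0,0],[0,0,0.04,0],[0,0,0.04,0],[0,0,0.04,0],[0,0,0.038,0],[0,0,0.005,0],[0,0,0,0],[0,0,0,0]]' 0.045
python3 -m inch '[[0,0,0,0],[0,0,0,0],[0,0,0,0],[0,0,0,0],[0,0,0,0],[0,0,-0.04,0],[0,0,-0.04,0],[0,0,-0.04,0],[0,0,-0.04,0],[0,0,-0.04,0],[0,0,0,0]]' 0.0 40
python3 - <<'E'
from h import *
to(.5887,-.1613,None,.22)
E
```

```text
t: 37.7
eef_pos: [0.6087, 0.3062, 0.0193]
tool_rot: [0.0, 0.952, 0.306, 0.001]
contact_force: [-0.4, 0.1, 0.9]
gripper_width: 0.527
grasp_force: 0.0
t: 38.8
eef_pos: [0.6109, 0.3065, 0.2252]
tool_rot: [-0.001, 0.952, 0.306, 0.005]
contact_force: [-0.4, 0.1, 0.1]
gripper_width: 0.315
grasp_force: 39.8
shift mm [-290.7  367.2    2.4] closing yaw -54.4 q7 -1.15 pos [0.6109 0.3065 0.2252]
```

```bash
python3 -m inch '[[-0.0242,0.0306,0,0],[-0.0242,0.0306,0,0],[-0.0242,0.0306,0,0],[-0.0242,0.0306,0,0],[-0.0242,0.0306,0,0],[-0.0242,0.0306,0,0],[-0.0242,0.0306,0,0],[-0.0242,0.0306,0,0],[-0.0242,0.0306,0,0],[-0.0242,0.0306,0,0],[-0.0242,0.0306,0,0],[-0.0242,0.0306,0,0]]'
python3 -m inch '[[0,0,0,-7.9],[0,0,0,-7.9],[0,0,0,-7.9],[0,0,0,-7.9],[0,0,0,-7.9],[0,0,0,-7.9],[0,0,0,-7.9],[0,0,0,-7.9],[0,0,0,0],[0,0,0,0],[0,0,0,0]]'
python3 - <<'E'
from h import *
to(.5887,-.1613,8.7,.037)
E
```

```text
t: 40.0
eef_pos: [0.5854, -0.1629, 0.2181]
tool_rot: [-0.0, 0.952, 0.306, 0.0]
contact_force: [0.6, 0.8, -0.6]
gripper_width: 0.314
grasp_force: 39.8
t: 41.1
eef_pos: [0.5858, -0.1617, 0.2181]
tool_rot: [-0.0, 0.651, 0.759, -0.0]
contact_force: [-0.4, 0.5, -0.4]
gripper_width: 0.312
grasp_force: 39.8
shift mm [-1.000e-01  2.900e+00  1.811e+02] closing yaw 8.7 turn about tool z: 0.0 q7 0.54 pos [ 0.5858 -0.1617  0.2181]
```

```bash
python3 -m inch '[[0,0.0029,0.04,0],[0,0,0.04,0],[0,0,0.04,0],[0,0,0.03,0],[0,0,0.02,0],[0,0,0.008,0],[0,0,0,0],[0,0,0,0],[0,0,0,0]]'
python3 -m inch '[[0,0,0.001,0],[0,0,0,0]]'
```

```text
t: 42.0
eef_pos: [0.5896, -0.1614, 0.0412]
tool_rot: [0.001, 0.65, 0.76, 0.0]
contact_force: [0.4, 0.1, -0.4]
gripper_width: 0.313
grasp_force: 40.2
t: 42.2
eef_pos: [0.5891, -0.1612, 0.0397]
tool_rot: [0.0, 0.65, 0.76, 0.0]
contact_force: [-0.5, -0.2, -0.9]
gripper_width: 0.314
grasp_force: 40.2
```

```bash
python3 -m inch '[[0,0,0.001,0],[0,0,0,0],[0,0,0,0],[0,0,0,0],[0,0,-0.02,0],[0,0,-0.05,0],[0,0,-0.05,0],[0,0,-0.05,0],[0,0,-0.03,0],[0,0,0,0],[0,0,0,0]]' 0.044
python3 - <<'E'
from h import *
s=snap("wrist","w7")
hs=cv2.cvtColor(s["color"],cv2.COLOR_RGB2HSV)
t=snap("top"); h=cv2.cvtColor(t["color"],cv2.COLOR_RGB2HSV); m=cv2.inRange(h,(0,0,130),(179,70,255)); m[:120]=0; m[260:]=0; m[:,320:]=0; m[:,:130]=0
for o in lshape(cv2.morphologyEx(m,cv2.MORPH_CLOSE,np.ones((3,3))),t): print(*o)
# tops of the stack: grey-ish in wrist view, z=.032
m=cv2.inRange(hs,(0,0,60),(179,75,190))
c0=px(s,[[.589,-.161,.032]])[0]; print(c0)
to(.4533,.0939,70.4,.25)
E
```

```text
t: 43.3
eef_pos: [0.589, -0.1612, 0.2388]
tool_rot: [0.0, 0.65, 0.76, 0.001]
contact_force: [-0.8, 0.6, -0.9]
gripper_width: 0.518
grasp_force: 0.0
[268. 218.] [453.3  93.9] -19.6 MIRR [ 72.6 111. ]
[316.90913058 175.15927586]
shift mm [272.5 -93.8 -12.6] closing yaw 8.9 turn about tool z: -61.5 q7 0.53 pos [ 0.588  -0.1608  0.2369]
```

View pics/w7.png

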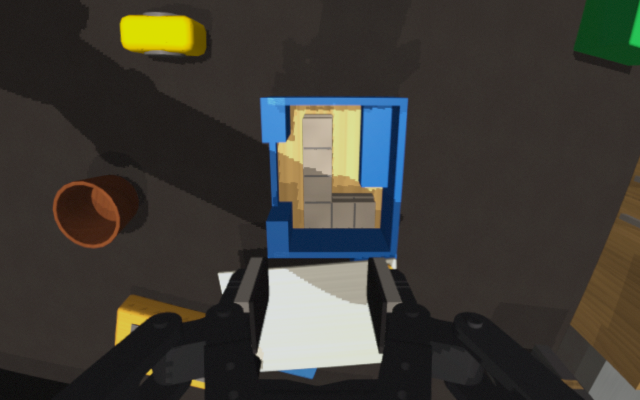

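Two pieces stacked neatly at px (325,170). Now the third at (0.453,0.094).

```bash
python3 -m inch '[[0.0272,-0.0094,0,0],[0.0272,-0.0094,0,0],[0.0272,-0.0094,0,0],[0.0272,-0.0094,0,0],[0.0272,-0.0094,0,0],[0.0272,-0.0094,0,0],[0.0272,-0.0094,0,0],[0.0272,-0.0094,0,0],[0.0272,-0.0094,0,0],[0.0272,-0.0094,0,0]]'
python3 -m inch '[[0,0,0,-7.7],[0,0,0,-7.7],[0,0,0,-7.7],[0,0,0,-7.7],[0,0,0,-7.7],[0,0,0,-7.7],[0,0,0,-7.7],[0,0,0,-7.6],[0,0,0,0],[0,0,0,0]]'
python3 - <<'E'
from h import *
look(lo=140); to(.4533,.0939,70.4,.018)
E
```

```text
t: 44.4
eef_pos: [0.4524, 0.0937, 0.2369]
tool_rot: [-0.001, 0.65, 0.76, -0.001]
contact_force: [-0.4, 0.0, -0.1]
gripper_width: 0.518
grasp_force: 0.0
t: 45.4
eef_pos: [0.4535, 0.0927, 0.2374]
tool_rot: [-0.001, 0.172, 0.985, -0.001]
contact_force: [-0.3, 0.8, -0.3]
gripper_width: 0.513
grasp_force: 0.0
[332. 159.] [455.5  94.8] -19.6 MIRR [ 72.2 109.1]
shift mm [  0.4   1.2 219.6] closing yaw 70.2 turn about tool z: -0.2 q7 0.94 pos [0.4536 0.0928 0.2376]
```

```bash
python3 -m inch '[[-0.0011,0.0025,0,-0.2],[0,0,0.04,0],[0,0,0.04,0],[0,0,0.04,0],[0,0,0.04,0],[0,0,0.04,0],[0,0,0.016,0],[0,0,0.004,0],[0,0,0,0],[0,0,0,0]]' 0.045
python3 -m inch '[[0,0,0,0],[0,0,0,0],[0,0,0,0],[0,0,0,0],[0,0,0,0],[0,0,-0.04,0],[0,0,-0.04,0],[0,0,-0.04,0],[0,0,-0.04,0],[0,0,-0.03,0],[0,0,0,0]]' 0.0 40
python3 - <<'E'
from h import *
to(.6,.3,None,.22)
E
```

```text
t: 46.45
eef_pos: [0.4568, 0.0952, 0.0192]
tool_rot: [0.001, 0.169, 0.986, 0.0]
contact_force: [0.2, 0.1, 0.9]
gripper_width: 0.526
grasp_force: 0.0
t: 47.55
eef_pos: [0.4585, 0.0957, 0.2131]
tool_rot: [0.004, 0.169, 0.986, 0.003]
contact_force: [0.1, 0.4, -0.8]
gripper_width: 0.317
grasp_force: 40.2
shift mm [-65.5 239.8  -4.8] closing yaw 70.6 q7 0.97 pos [0.4585 0.0957 0.2131]
```

```bash
python3 -m inch '[[-0.0082,0.03,0,0],[-0.0082,0.03,0,0],[-0.0082,0.03,0,0],[-0.0082,0.03,0,0],[-0.0082,0.03,0,0],[-0.0082,0.03,0,0],[-0.0082,0.03,0,0],[-0.0082,0.03,0,0],[0,0,0,8.3],[0,0,0,8.3],[0,0,0,8.3],[0,0,0,8.3]]'
python3 -m inch '[[0,0,0,8.3],[0,0,0,8.3],[0,0,0,8.3],[0,0,0,8.3],[0,0,0,8.3],[0,0,0,8.3],[0,0,0,8.3],[0,0,0,8.3],[0,0,0,8.3],[0,0,0,8.3],[0,0,0,8.3],[0,0,0,0]]'
python3 -m inch '[[0,0,0.04,0],[0,0,0.04,0],[0,0,0.04,0],[0,0,0.04,0],[0,0,0.02,0],[0,0,0.01,0],[0,0,0,0],[0,0,0,0]]'
python3 - <<'E'
from h import *
to(.6,.3,None,.02)
E
```

```text
t: 48.75
eef_pos: [0.597, 0.2993, 0.2076]
tool_rot: [-0.0, 0.446, 0.895, -0.0]
contact_force: [-0.3, 0.7, -1.1]
gripper_width: 0.312
grasp_force: 40.2
t: 49.95
eef_pos: [0.597, 0.2996, 0.2075]
tool_rot: [0.0, 0.951, 0.309, -0.0]
contact_force: [0.1, -0.2, -1.1]
gripper_width: 0.312
grasp_force: 40.2
t: 50.75
eef_pos: [0.5985, 0.2997, 0.0195]
tool_rot: [-0.0, 0.951, 0.31, 0.001]
contact_force: [-0.2, -0.2, -0.9]
gripper_width: 0.311
grasp_force: 43.6
shift mm [ 1.4  0.7 -0.5] closing yaw -53.8 q7 -0.96 pos [0.5985 0.2997 0.0195]
```

Release, rise back, and locate the free end.

```bash
python3 -m inch '[[0,0,0,0],[0,0,0,0],[0,0,0,0],[0,0,-0.04,0],[0,0,-0.04,0],[-0.03,0,-0.03,0],[-0.03,0,-0.03,0],[0,0,0,0],[0,0,0,0],[0,0,0,0]]' 0.044
python3 - <<'E'
from h import *
look(lo=140); to(.5483,.2647,-54,.021)
E
```

```text
t: 51.75
eef_pos: [0.549, 0.265, 0.1576]
tool_rot: [-0.0, 0.951, 0.31, -0.0]
contact_force: [0.2, 0.2, -0.3]
gripper_width: 0.512
grasp_force: 0.0
[336.  98.] [597.9 300.9] -143.7 MIRR [ 72.5 109.8]
shift mm [ -0.5  -0.3 136.3] closing yaw -53.9 turn about tool z: 0.1 q7 -1.03 pos [0.549  0.2649 0.1573]
```

```bash
python3 -m inch '[[0.0017,0,0,0],[0,0,0.04,0],[0,0,0.04,0],[0,0,0.04,0],[0,0,0.0155,0],[0,0,0,0],[0,0,0,0],[0,0,0,0]]' 0.04
python3 -m inch '[[0,0,0,0],[0,0,0,0],[0,0,0,0],[0,0,0,0]]' 0.0 20
python3 -m inch '[[0,0,-0.03,0],[0,0,-0.05,0],[0,0,-0.05,0],[0,0,0,0],[0,0,-0.05,0],[0,0,-0.05,0],[0,0,-0.05,0],[0,0,0.05,0],[0,0,0.05,0],[0,0,0.05,0],[0,0,0,0],[0,0,0,0]]'
python3 d.py
```

```text
t: 52.6
eef_pos: [0.552, 0.2656, 0.0247]
tool_rot: [-0.0, 0.951, 0.31, 0.002]
contact_force: [0.3, 0.4, 0.1]
gripper_width: 0.469
grasp_force: 0.0
t: 53.0
eef_pos: [0.5516, 0.2657, 0.0246]
tool_rot: [-0.0, 0.951, 0.31, 0.001]
contact_force: [-0.6, -0.4, 6.6]
gripper_width: 0.31
grasp_force: 19.4
t: 54.2
eef_pos: [0.5506, 0.2648, 0.1536]
tool_rot: [0.0, 0.951, 0.309, -0.0]
contact_force: [1.0, -0.0, -0.1]
gripper_width: 0.301
grasp_force: 20.3
(287, 99, 129, 183) 13001.0 [[408, 99], [291, 101], [290, 281], [345, 279], [345, 217], [300, 216], [344, 212], [341, 148], [411, 146]]
shift mm [-1.6 -1.   5.1] closing yaw -54.0 turn about tool z: 0.0 q7 -1.02 pos [0.5519 0.2651 0.1551]
0.29826351418427416
```

```bash
python3 -m inch '[[0.035,0,-0.035,0],[0.035,0,-0.035,0],[-0.035,0,0.035,0],[-0.035,0,0.035,0],[0.035,0,-0.035,0],[0.035,0,-0.035,0],[-0.035,0,0.035,0],[-0.035,0,0.035,0],[0,0,0,0],[0,0,0,0],[0,0,0,0]]'
python3 d.py
```

```text
t: 55.35
eef_pos: [0.5529, 0.2665, 0.1559]
tool_rot: [-0.001, 0.951, 0.31, 0.003]
contact_force: [0.7, -0.3, 1.1]
gripper_width: -0.001
grasp_force: 0.0
(322, 226, 73, 64) 2237.5 [[394, 248], [369, 226], [334, 258], [322, 256], [322, 289], [335, 289], [335, 266], [344, 266], [356, 285]]
shift mm [-3.3 -0.5  5.6] closing yaw -53.9 turn about tool z: 0.1 q7 -1.02 pos [0.5529 0.2665 0.1556]
0.005871015139326656
```

The piece was dropped. Back off and locate it.

```bash
python3 -m inch '[[-0.03,0,-0.03,0],[-0.03,0,-0.03,0],[-0.03,0,-0.03,0],[-0.03,0,-0.02,0],[0,0,0,0],[0,0,0,0]]' 0.044
python3 - <<'E'
from h import *
look(lo=140)
t=snap("top"); h=cv2.cvtColor(t["color"],cv2.COLOR_RGB2HSV); m=cv2.inRange(h,(0,0,120),(179,70,255)); m[:110]=0; m[260:]=0; m[:,320:]=0; m[:,:100]=0
for o in lshape(cv2.morphologyEx(m,cv2.MORPH_CLOSE,np.ones((3,3))),t): print(*o)
to(.55,.26,-54,.25)
E
```

```text
t: 56.0
eef_pos: [0.4547, 0.1955, 0.2647]
tool_rot: [-0.002, 0.951, 0.31, 0.002]
contact_force: [0.9, 0.3, 0.4]
gripper_width: 0.513
grasp_force: 0.0
[621. 253.] [ 607.2 -181.3] 54.4 MIRR [ 71. 101.]
[337. 139.] [498.5 208.2] -8.3 R [ 73.1 111.9]
[237. 207.] [496.6 206.2] -8.2 R [ 71.7 112.4]
[170. 198.] [615.1 314.3] -169.5 R [191.1 334. ]
[114. 113.] [771.9 546.7] -89.1 MIRR [24.8 93.4]
shift mm [115.2   4.3  13.5] closing yaw -53.9 turn about tool z: 0.1 q7 -1.2 pos [0.4544 0.1956 0.2633]
```

It fell turned over: it now reads right-handed and flat at (498,208), -8.3°. Check that the bystanders and look-alikes have not moved.

```bash
python3 - <<'E'
from h import *
a=cv2.imread("pics/top0.png")[:,:,::-1]; t=snap("top")
for n,lo,hi in [("teal",(82,120,80),(97,255,255)),("blue",(100,120,60),(125,255,255)),("red",(0,180,80),(5,255,255))]:
    for im in (a,t["color"]):
        m=cv2.inRange(cv2.cvtColor(np.ascontiguousarray(im),cv2.COLOR_RGB2HSV),lo,hi); m[:,300:]=0
        cs,_=cv2.findContours(m,0,1); k=max(cs,key=cv2.contourArea); print(n,cv2.minAreaRect(k), w(t,[cv2.minAreaRect(k)[0]],.014))
to(.4985,.2082,81.7,.25)
E
```

```text
teal ((200.38668823242188, 227.67868041992188), (39.795166015625, 26.793594360351562), 17.447187423706055) [[0.4269873  0.29567482]]
teal ((215.5, 240.0), (10.0, 5.0), 90.0) [[0.39192949 0.25351633]]
blue ((234.01536560058594, 283.1230773925781), (26.837976455688477, 41.39714431762695), 37.87498474121094) [[0.27341359 0.20352568]]
blue ((235.6199951171875, 281.3399963378906), (26.59999656677246, 36.59999465942383), 36.869895935058594) [[0.27813548 0.19906858]]
red ((150.5, 206.5), (13.0, 15.0), 90.0) [[0.49008868 0.43851837]]Traceback (most recent call last):
  File "<stdin>", line 6, in <module>
ValueError: max() iterable argument is empty
```

```bash
python3 - <<'E'
from h import *
a=cv2.imread("pics/top0.png")[:,:,::-1]; t=snap("top")
for n,hs_ in [("teal",(82,97)),("red",(170,190))]:
    for im in (a,t["color"]):
        h=cv2.cvtColor(np.ascontiguousarray(im),cv2.COLOR_RGB2HSV).astype(int); hh=(h[...,0]+(180 if n=="red" else 0)*(h[...,0]<20)); m=((hh>=hs_[0])&(hh<=hs_[1])&(h[...,1]>120)&(h[...,2]>30)).astype(np.uint8); m[:,300:]=0;m[:150]=0;m[300:]=0; m[:,:100]=0
        cs,_=cv2.findContours(m,0,1); print(n,[(cv2.boundingRect(k),cv2.contourArea(k)) for k in cs if cv2.contourArea(k)>15])
print(t["color"][200:214:4,146:156:4].tolist())
s=snap("wrist"); print(px(s,[[.427,.296,.014],[.49,.438,.028]]))
E
```

```text
teal [((178, 210, 41, 37), 536.5)]
teal [((213, 235, 6, 11), 30.0)]
red [((143, 200, 17, 15), 171.5)]
red []
[[[245, 229, 194], [194, 167, 136], [204, 179, 148]], [[251, 241, 214], [255, 255, 240], [204, 179, 147]], [[251, 240, 214], [186, 160, 129], [203, 178, 147]], [[245, 228, 195], [180, 156, 130], [203, 178, 145]]]
[[225.74295594 131.02274769]
 [133.20930548  -8.0115263 ]]
```

```bash
python3 -m inch '[[0,0,0,7.4],[0,0,0,7.4],[0,0,0,7.4],[0,0,0,7.4],[0,0,0,7.4],[0,0,0,7.4],[0,0,0,0],[0,0,0,0]]' 0.05
python3 - <<'E'
from h import *
look(lo=140); to(.4985,.2082,81.7,.018)
E
```

```text
t: 57.05
eef_pos: [0.4537, 0.1944, 0.2625]
tool_rot: [0.001, 0.997, -0.071, 0.0]
contact_force: [0.5, 0.6, -0.1]
gripper_width: 0.584
grasp_force: 0.0
[311. 131.] [498.9 208. ] -8.3 R [ 72.7 110.8]
shift mm [ 42.4 -20.3 244.6] closing yaw -98.2 turn about tool z: 0.1 q7 -1.85 pos [0.4536 0.1944 0.2626]
```

```bash
python3 -m inch '[[0.022,-0.01,0,0],[0.021,-0.01,0,0],[0,0,0.04,0],[0,0,0.04,0],[0,0,0.04,0],[0,0,0.04,0],[0,0,0.04,0],[0,0,0.04,0],[0,0,0.006,0],[0,0,0,0],[0,0,0,0]]' 0.046
python3 -m inch '[[0,0,0,0],[0,0,0,0],[0,0,0,0],[0,0,0,0],[0,0,0,0],[0,0,-0.04,0],[0,0,-0.04,0],[0,0,-0.04,0],[0,0,-0.04,0],[0,0,-0.04,0],[0,0,0,0]]' 0.0 40
python3 - <<'E'
from h import *
to(.5887,-.1613,None,.22)
E
```

```text
t: 58.2
eef_pos: [0.5002, 0.2083, 0.0184]
tool_rot: [-0.001, 0.997, -0.072, 0.001]
contact_force: [-0.5, 0.4, -0.7]
gripper_width: 0.536
grasp_force: 0.0
t: 59.3
eef_pos: [0.5019, 0.2086, 0.2224]
tool_rot: [-0.003, 0.997, -0.073, 0.004]
contact_force: [0.7, 0.8, -0.8]
gripper_width: 0.313
grasp_force: 40.5
shift mm [139.5 353.5   0.9] closing yaw -98.3 q7 -1.73 pos [0.5019 0.2086 0.2224]
```

```bash
python3 -m inch '[[0.0116,0.0295,0,0],[0.0116,0.0295,0,0],[0.0116,0.0295,0,0],[0.0116,0.0295,0,0],[0.0116,0.0295,0,0],[0.0116,0.0295,0,0],[0.0116,0.0295,0,0],[0.0116,0.0295,0,0],[0.0116,0.0295,0,0],[0.0116,0.0295,0,0],[0.0116,0.0295,0,0],[0.0116,0.0295,0,0]]'
python3 -m inch '[[0,0,0,-8.3],[0,0,0,-8.3],[0,0,0,-8.3],[0,0,0,-8.3],[0,0,0,-8.3],[0,0,0,-8.3],[0,0,0,-8.3],[0,0,0,-8.3],[0,0,0,-8.3],[0,0,0,-8.3],[0,0,0,-8.3],[0,0,0,-8.3]]'
python3 -m inch '[[0,0,0,-7.4],[0,0,0,0],[0,0,0,0],[0,0,0,0]]'
python3 - <<'E'
from h import *
to(.5887,-.1613,8.7,.051)
E
```

```text
t: 60.5
eef_pos: [0.5853, -0.1634, 0.2168]
tool_rot: [-0.0, 0.997, -0.072, 0.0]
contact_force: [0.5, 0.7, -0.9]
gripper_width: 0.316
grasp_force: 40.5
t: 61.7
eef_pos: [0.585, -0.1623, 0.2168]
tool_rot: [-0.0, 0.697, 0.717, 0.0]
contact_force: [-0.5, 0.5, -1.2]
gripper_width: 0.313
grasp_force: 40.5
t: 62.1
eef_pos: [0.5852, -0.1623, 0.2168]
tool_rot: [-0.0, 0.653, 0.758, -0.0]
contact_force: [0.1, -0.7, -0.9]
gripper_width: 0.313
grasp_force: 40.5
shift mm [  0.5   3.6 165.8] closing yaw 8.5 turn about tool z: -0.2 q7 0.53 pos [ 0.5852 -0.1623  0.2168]
```

```bash
python3 -m inch '[[0.0005,0.0036,0.04,-0.2],[0,0,0.04,0],[0,0,0.04,0],[0,0,0.03,0],[0,0,0.012,0],[0,0,0.003,0],[0,0,0,0],[0,0,0,0],[0,0,0.0015,0],[0,0,0,0]]'
python3 -m inch '[[0,0,0,0],[0,0,0,0],[0,0,0,0],[0,0,-0.02,0],[0,0,-0.05,0],[0,0,-0.05,0],[0,0,-0.05,0],[0,0,-0.02,0],[0,0,0,0],[0,0,0,0]]' 0.044
python3 - <<'E'
from h import *
t=snap("top","topZ"); a=cv2.imread("pics/top0.png")[:,:,::-1]
for n,r in [("teal",(82,97)),("red",(170,190)),("blue",(100,125))]:
    for im in (a,t["color"]):
        h=cv2.cvtColor(np.ascontiguousarray(im),cv2.COLOR_RGB2HSV).astype(int); hh=h[...,0]+(180 if n=="red" else 0)*(h[...,0]<20); m=((hh>=r[0])&(hh<=r[1])&(h[...,1]>120)&(h[...,2]>60)).astype(np.uint8); m[:,300:]=0;m[:150]=0;m[310:]=0;m[:,:100]=0
        cs,_=cv2.findContours(m,0,1); print(n,[cv2.boundingRect(k) for k in cs if cv2.contourArea(k)>15])
s=snap("wrist"); top=np.vstack([cv2.resize(s["color"],(640,400))[60:290,120:520], cv2.resize(t["color"][110:310,130:480],(400,228))])
cv2.imwrite("pics/last.png",top[:,:,::-1])
E
```

```text
t: 63.1
eef_pos: [0.5893, -0.1613, 0.051]
tool_rot: [0.0, 0.65, 0.76, 0.0]
contact_force: [-0.5, 0.2, -0.7]
gripper_width: 0.315
grasp_force: 40.5
t: 64.1
eef_pos: [0.5887, -0.1611, 0.2401]
tool_rot: [-0.0, 0.65, 0.76, 0.0]
contact_force: [0.2, 0.2, 0.1]
gripper_width: 0.517
grasp_force: 0.0
teal [(178, 210, 41, 37)]
teal [(178, 210, 41, 37)]
red [(143, 200, 17, 15)]
red [(143, 200, 17, 15)]
blue [(212, 259, 46, 39)]
blue [(212, 259, 46, 39)]
```

View pics/last.png

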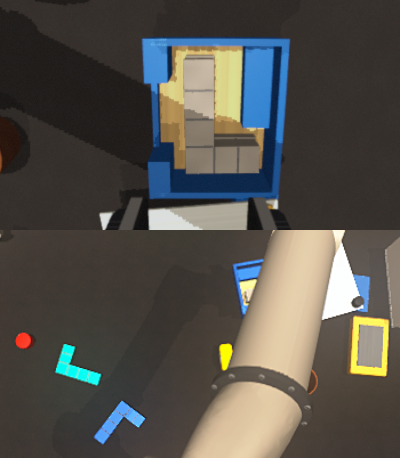

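The stack of three is right at px (205,110), and the look-alikes and pot are unmoved. Now close the cover. The knob shows at about top px (442,173).

```bash
python3 - <<'E'
from h import *
t=snap("top"); g=cv2.cvtColor(t["color"],cv2.COLOR_RGB2GRAY)
print(g[164:184:2,432:454:2])
k=w(t,[(442.4,173.1)],.099)[0]; p=np.array([.663,-.237]); d=k-p; print(k,np.linalg.norm(d),np.degrees(np.arctan2(d[1],d[0])))
u=p+.172*d/np.linalg.norm(d); print(u); to(u[0],u[1],np.degrees(np.arctan2(d[1],d[0]))-270,.24)
E
```

```text
[[254 254 254 254 254 255 135 149 150 151 117]
 [254 254 254 254 254 255 212 149 149 150 132]
 [254 254 254 255 255 173  70 121 152 150 130]
 [254 254 254 255  49  93  94  91 126 151 161]
 [254 253 255  73  86 103  99  96 115 153 110]
 [254 253 255  63  73 108 103  92 116 153 110]
 [254 253 255 116  67  65  63 254 139 154  83]
 [254 254 254 255 198 199 255 255 155 156  84]
 [254 255 255 255 255  62 141 150 152 161  78]
 [255 168  55  73  79  81  80  76  69  79  87]]
[ 0.54444802 -0.35736828] 0.16894702047295906 -134.56443802618813
[ 0.54230571 -0.35954342]
shift mm [-189.2  -75.8   -1.4] closing yaw 8.9 turn about tool z: 53.4 q7 0.52 pos [ 0.5879 -0.161   0.2385]
```

```bash
python3 -m inch '[[-0.027,-0.011,0,0],[-0.027,-0.011,0,0],[-0.027,-0.011,0,0],[-0.027,-0.011,0,0],[-0.027,-0.011,0,0],[-0.027,-0.011,0,0],[-0.027,-0.011,0,0]]' 0.05
python3 -m inch '[[0,0,0,7.6],[0,0,0,7.6],[0,0,0,7.6],[0,0,0,7.6],[0,0,0,7.6],[0,0,0,7.6],[0,0,0,7.6],[0,0,0,0],[0,0,0,0]]' 0.05
python3 - <<'E'
from h import *
s=snap("wrist"); to(.544,-.361,-44.6,.09)
u=px(s,[[.544,-.361,.099]])[0]; print(u); x,y=map(int,u); g=cv2.cvtColor(s["color"],cv2.COLOR_RGB2GRAY)
m=(g<110).astype(np.uint8); m=m[:275]; cs,_=cv2.findContours(m,0,1)
for k in cs:
    if cv2.contourArea(k)>300:
        c,r=cv2.minEnclosingCircle(k); a=cv2.contourArea(k)/(np.pi*r*r)
        if a>.5: print(c,r,a,w(s,[c],.099))
E
```

```text
t: 64.95
eef_pos: [0.541, -0.3607, 0.2386]
tool_rot: [-0.001, 0.65, 0.76, -0.0]
contact_force: [0.4, 0.7, 0.6]
gripper_width: 0.586
grasp_force: 0.0
t: 65.85
eef_pos: [0.5416, -0.3597, 0.2392]
tool_rot: [-0.001, 0.921, 0.39, -0.001]
contact_force: [-0.2, -0.4, -0.0]
gripper_width: 0.587
grasp_force: 0.0
shift mm [  0.8   2.7 149.5] closing yaw -44.1 turn about tool z: 0.5 q7 0.07 pos [ 0.5417 -0.3598  0.2395]
[322.06800659 193.68021397]
```

```bash
python3 - <<'E'
from h import *
s=snap("wrist"); h=cv2.cvtColor(s["color"],cv2.COLOR_RGB2GRAY)
print(h[150:250:6,270:380:6])
E
```

```text
[[170 170 169 171 172 169 172 171 172 175 175 176 175 170 175 173 150  72
   72]
 [174 170 169 170 169 172 171 169 172 177 176 175 172 173 173 174  72  71
   72]
 [169 170 170 171 171 173 170 136 140 137 174 175 173 174 173  74  70  71
   70]
 [ 31 167 170 167 171 168 144 137 138  95 115 170 175 173 156  72  71  71
   72]
 [ 28  30  69 172 172 168 141 138  13   7  12  27 173 175  72  70  72  71
   72]
 [ 27  30  30  29 161 170 174 124  27  39  41  33 174  72  72  72  71  70
   72]
 [ 28  29  30  22  23  24 172 110  34  39  40  43 152  70  72  69  70  66
   27]
 [ 27  28  21  26  23  68  84  87  32  35  40  41  67  72  71  69  38  29
   27]
 [ 28  22  24  41  68 108 133 128  30  34  36  36  71  71  70  29  28  30
   22]
 [ 25  24  64  71 118 135 135 136 127  65  28  28  71  38  30  28  30  22
   23]
 [ 26  67  93 126 133 136 137 139 135 120  68  28  30  27  31  30  22  26
   23]
 [ 68 112 134 133 135  80  98 135 138 137 108  65  30  29  27  25  26  24
   26]
 [169 140 134 119  75  76  77 130 137 137 135  88  51  42  41  41  40  27
   24]
 [185 186  99 119 120 121 122 121 190 190 189 174  74  27  42  43  40  41
   40]
 [185 117 122 119 119 121 123 120 120 187 187 189 170  69  24  44  42  40
   41]
 [116 121 121 120 122 120 119 121 121 121 189 187 187 162  65  30  41  42
   41]
 [120 117 120 121 117 119 119 121 124 121 110 187 187 187 125  44  43  43
  151]]
```

```bash
python3 -m inch '[[0.002,0.0062,0,0],[0,0,0.04,0],[0,0,0.04,0],[0,0,0.04,0],[0,0,0.028,0],[0,0,0,0],[0,0,0,0],[0,0,0,0]]' 0.05
python3 -m inch '[[0,0,0,0],[0,0,0,0],[0,0,0,0]]' 0.027 20
python3 - <<'E'
from h import *
to(.663,-.237); T=pose(); d=T[:2,3]-[.663,-.237]; print(np.linalg.norm(d),np.degrees(np.arctan2(d[1],d[0])),bot.get_obs()["contact_force"],bot.get_obs()["gripper_width"])
s=snap("wrist"); g=cv2.cvtColor(s["color"],cv2.COLOR_RGB2GRAY); print(g[250:340:8,260:390:6])
E
```

```text
t: 66.75
eef_pos: [0.5489, -0.3641, 0.0944]
tool_rot: [0.001, 0.922, 0.388, 0.001]
contact_force: [-0.0, -0.7, -0.2]
gripper_width: 0.586
grasp_force: 0.0
t: 67.05
eef_pos: [0.5482, -0.363, 0.0932]
tool_rot: [0.0, 0.922, 0.388, 0.0]
contact_force: [0.1, -0.5, -0.0]
gripper_width: 0.316
grasp_force: 0.0
shift mm [ 1.704e+02 -5.900e+00  1.000e-01] closing yaw -44.3 q7 0.16 pos [ 0.5482 -0.363   0.0932]
0.17045921514217569 -132.33546594150366 [ 0.08917647 -0.53883756 -0.01169176] 0.31603915062553994
[[133 131 130 131 131 135 134  12  14  12  14  14  17  78 134 131 133 129
   70  68  70  69]
 [129 129  80  80  18 135  12  10  12  14  10  13  11  13 132  17  79  81
   68  70  70  69]
 [ 45  60  80  80  17 164  12  10  14  17  14  13  16  12  90  17  77  80
   62  51  42  30]
 [ 22  63  78  73  13 166  15  12  24  25  22  28  27  10  22  13  45  80
   79  19  22  22]
 [ 20  80  81  26  15 108  21  20  19  21  18  21  21  23  13  12  20  79
   80  21  21  24]
 [ 27  80  79  18  17  45  17  21  22  19  21  23  22  21  21  15  18  79
   79  43  22  21]
 [ 72  84  84  16  15 121  24  23  28  21  20  20  19  20  24  18  16  76
   83  80  20  22]
 [ 20  22 120  25  17  94  23  28  29  25  28  30  30  23  52  14  20 116
   21  23  24  23]
 [ 20  20  22  30  19 117 108 114  27  27  24  26  25 140  70  30  25  21
   23  22  23  23]
 [ 22  22  19  32  52 119 120 118 185 186 184 186 185 178 157  64  26  17
   23  23  23  19]
 [ 22  21  20  33 106 117 116 117 119 167 185 183 186 186 181 160  30  16
   19  23  22  23]
 [ 19  18  18  34 115 117 118 117 119 120 117 186 185 184 184 184  33  19
   15  18  17  22]]
```

Knob caged, centred at col 318. Swing it shut, about 96° clockwise.

```bash
python3 -m inch '[[0.0006,-0.015,0,5],[0.0006,-0.015,0,5],[0.0006,-0.015,0,5],[0.0006,-0.015,0,5],[0.0006,-0.015,0,5],[0.0006,-0.015,0,5],[0.0006,-0.015,0,5],[0.0006,-0.015,0,5],[0.0006,-0.015,0,5]]'
python3 -m inch '[[0.0006,-0.015,0,5],[0.0006,-0.015,0,5],[0.0006,-0.015,0,5],[0.0006,-0.015,0,5],[0.0006,-0.015,0,5],[0.0006,-0.015,0,5],[0.0006,-0.015,0,5],[0.0006,-0.015,0,5],[0.0006,-0.015,0,5],[0,0,0,0],[0,0,0,0]]'
cat > a.py <<'E'
from h import *
T=pose(); d=T[:2,3]-[.663,-.237]; print(np.linalg.norm(d),np.degrees(np.arctan2(d[1],d[0])),T[:3,3]); to(.5,0)
t=snap("top"); g=t["color"].min(2); m=(g>215).astype(np.uint8); m[:110]=0;m[210:]=0;m[:,:320]=0;m[:,:][:,430:]=0
m=cv2.morphologyEx(m,cv2.MORPH_OPEN,np.ones((3,3))); k=max(cv2.findContours(m,0,1)[0],key=cv2.contourArea)
print(cv2.minAreaRect(np.float32(w(t,k.reshape(-1,2),.069)*1000)),cv2.contourArea(k))
E
python3 a.py
```

```text
t: 68.0
eef_pos: [0.4951, -0.2418, 0.0926]
tool_rot: [0.0, 1.0, 0.004, 0.0]
contact_force: [-1.1, -1.0, 0.8]
gripper_width: 0.314
grasp_force: 0.5
t: 69.1
eef_pos: [0.5439, -0.1196, 0.0923]
tool_rot: [0.0, 0.927, -0.376, -0.0]
contact_force: [-0.0, 0.9, -0.2]
gripper_width: 0.316
grasp_force: 0.4
0.16727812911718995 135.41428619743212 [ 0.54386433 -0.11957485  0.09225783]
shift mm [-114.8  -55.2   -0. ] closing yaw -134.2 q7 -1.42 pos [ 0.5439 -0.1196  0.0923]
((579.4947509765625, -216.44497680664062), (64.38433837890625, 95.24858856201172), 11.89143180847168) 387.5
```

```bash
python3 -m inch '[[0,-0.005,0,1],[0,-0.004,0,1],[0,0,0,0]]'; python3 -m inch '[[0,-0.003,0,1],[0,0,0,0],[0,0,0,0]]';  python3 -m inch '[[0,-0.003,0,1],[0,0,0,0],[0,0,0,0]]'; python3 a.py
```

```text
t: 69.45
eef_pos: [0.5507, -0.113, 0.0923]
tool_rot: [-0.0, 0.919, -0.393, 0.0]
contact_force: [-0.6, -0.3, -0.6]
gripper_width: 0.318
grasp_force: 0.0
t: 69.75
eef_pos: [0.5526, -0.1113, 0.0923]
tool_rot: [0.0, 0.916, -0.401, 0.0]
contact_force: [0.2, -0.3, 0.0]
gripper_width: 0.317
grasp_force: 0.4
t: 70.05
eef_pos: [0.5529, -0.1113, 0.0923]
tool_rot: [0.002, 0.912, -0.411, -0.0]
contact_force: [-4.2, -5.9, 1.0]
gripper_width: 0.32
grasp_force: 3.7
0.16714732513704395 131.21809503451266 [ 0.55286211 -0.11127064  0.0922513 ]
shift mm [-118.3  -34.2   -0.2] closing yaw -138.5 q7 -1.5 pos [ 0.5529 -0.1113  0.0923]
((598.7572021484375, -205.94163513183594), (102.0611343383789, 101.35546112060547), 8.84838581085205) 654.0
```

End stop reached (force 7 N, cover yaw 8.85° against the tray's 8.7°). Press a touch, release and retreat.

```bash
python3 -m inch '[[0,-0.002,0,0],[0,0,0,0],[0,0,0,0],[0,0.005,0,0],[0,0,0,0]]'
python3 -m inch '[[0,0,0,0],[0,0,0,0],[0,0,0,0],[0,0,0,0],[0,0,-0.03,0],[0,0,-0.04,0],[0,0,-0.05,0],[0,0,-0.05,0],[-0.03,0,0,0]]' 0.05
python3 -m inch '[[0.03,-0.03,0,0],[0.03,-0.03,0,0],[0.03,-0.03,0,0],[0.03,-0.03,0,0],[0.03,-0.03,0,0],[0,0,0,0],[0,0,0,0],[0,0,0,0]]'
python3 a.py
python3 - <<'E'
from h import *
s=bot.read_camera("side"); a=cv2.imread("pics/side0.png")[:,:,::-1]
for n,img in (("a",a),("b",s["color"])):
    h=cv2.cvtColor(np.ascontiguousarray(img),cv2.COLOR_RGB2HSV); m=cv2.inRange(h,(22,150,120),(32,255,255))
    print([cv2.boundingRect(k) for k in cv2.findContours(m,0,1)[0] if cv2.contourArea(k)>60])
    m=cv2.inRange(h,(100,120,60),(125,255,255)); print([cv2.boundingRect(k) for k in cv2.findContours(m,0,1)[0] if cv2.contourArea(k)>60])
E
```

```text
t: 70.6
eef_pos: [0.5522, -0.1112, 0.0923]
tool_rot: [-0.0, 0.912, -0.41, -0.0]
contact_force: [-0.5, -0.2, 0.0]
gripper_width: 0.315
grasp_force: 0.0
t: 71.5
eef_pos: [0.5364, -0.0926, 0.2688]
tool_rot: [-0.0, 0.912, -0.411, 0.006]
contact_force: [0.5, -0.5, -0.6]
gripper_width: 0.585
grasp_force: 0.0
t: 72.3
eef_pos: [0.7434, -0.1014, 0.2623]
tool_rot: [0.0, 0.912, -0.41, -0.0]
contact_force: [-0.0, 0.8, 0.8]
gripper_width: 0.582
grasp_force: 0.0
0.15759237180326974 59.338750716445404 [ 0.743366   -0.10143946  0.26230838]
shift mm [-2.374e+02  1.146e+02  2.000e-01] closing yaw -138.4 q7 -1.81 pos [ 0.7434 -0.1014  0.2623]
((602.865234375, -170.39923095703125), (121.59895324707031, 169.75778198242188), 8.853946685791016) 2366.5
[]
[(381, 258, 41, 40), (0, 218, 12, 15)]
[]
[(381, 258, 41, 40), (0, 218, 12, 15)]
```

```bash
python3 -c "
from station import bot
print(bot.hand_in())"
```

```text
the job is handed in; nothing more can be done
None
```

I stacked all three grey corners present flat in the well, two of them turned over (the second flipped when it slipped from the grip), and swung the cover shut against its stop; the two look-alikes and the paint pot are unmoved (I did not re-measure the other bench items), and the job is handed in.

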